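# Turn a printed coaster over in the flip jig for back marking

### The arm

A 6-joint arm with a two-finger parallel gripper is mounted at the origin on the work surface. World frame = base frame: x ahead of the robot, y to its left, z up, the work surface at z = 0. Lengths are in m, angles in degrees, forces in N, time in s.
With the tool pointing down it reaches from about 0.35 to 0.925 m from the base axis. Payload 6.4 kg.
Tool frame: the origin (TCP) lies on the centre line of the jaws, within the pads' length; the fingertips stand 19 mm ahead of it and the grasp point (between the pads) is the TCP; z points along the fingers, y is the line along which they close (so a half turn about z gives the same grasp; the last joint's range is limited). The gripper opens to 94 mm and grips with 3 to 60 N. Pads are 16 mm wide; open, the fingers measure 119 mm over their backs; the gripper's body (75 mm by 177 mm) begins 78 mm behind the grasp point.
Start: joints at [57.92, 14.043, 89.255, -0, 76.702, -9.975], TCP at [0.245, 0.602, 0.19] pointing down, gripper open.
Joint ranges: [-179.41, 179.41], [-58.25, 129.5], [7.25, 145.43], [-54.29, 234.29], [11.92, 165.04], [-157.13, 157.13]. Speed limits (degrees/s): [147.25, 147.25, 180, 180, 180, 180].

### API

Orientations are given as a 3x3 rotation matrix whose columns are the frame's x, y, z axes.
In Python, from bench import readout, cams, job, models gives the robot as it stands. The module is installed in compiled form; this text tells all that it offers.
- The arm moves only by the tool jog_arm, never from a script. Its argument "increments" is a list of rows, each an object of numbers: "x", "y", "z": the shift along the world's x, y, z in mm; "ax", "ay", "az": the turn, a rotation vector about the world's x, y, z in degrees; "jaw": the opening in per cent of the stroke, from 0 (shut) to 100 (fully open). In form: [{"x": .., "y": .., "z": .., "ax": .., "ay": .., "az": .., "jaw": ..}, ...]. A call has exactly 10 rows; each row is the pose to reach, as a shift and turn from the pose commanded when the call began; what a row does not reach only later rows make up. A row lasts 1/12 s, in which the tool goes at most 41.7 mm and 7.16 degrees, less where a joint would pass 70% of its speed; a pose out of reach is approached as far as the arm can. A call with a gripper value outside its range is refused whole. The fingers move at their own pace and stop on an object; "newtons" is the grip in N (left out, the last holds). Time passes only in rows, so rows that repeat a pose let the fingers close, or fill a call up. It gives the time, the measured TCP pose, the force, the opening and the grip force at its end, in the units of the state.
- readout.get_state(): the state, without advancing time (a new reading comes with each control period).
- cams.grab_frame(name): name is "scene" or "top"; returns a dict with "color" (384x512x3 uint8, blue, green, red), "z_map" (384x512 float32, m along the optical axis (not along the pixel's ray), 0 where there is no reading), "mtx" (3x3 intrinsics, pixels), "dist" ([k1, k2, p1, p2, k3] as OpenCV has them; the pictures are not rectified), "cam_to_world" (4x4, takes a point from camera to world coordinates). Camera axes: x right, y up, looking along -z (the intrinsics and any distortion apply to the point x, -y, -z); pixel columns grow to the right and rows downward; lengths in m; the calibration is good to about 2 mm. A picture is of the moment at which its call begins.
- job.hand_in(): hands the job in; it is judged then, once.
Trained networks look in a picture, given as the dict that the camera call returned (one of the last four; its "shot" number tells which), for a name from the list of things; names that differ only in an ending like _2 or _b are one class to them, and where a whole thing is asked for, a point or a joint stands for the part that bears it (a point fixed in the world has none). Each returns a list of dicts, best first, with "p" (0 to 1); they miss things now and then, are a little off and sometimes report something else, mostly with a low value. They report only what shows in the picture. A call takes as long as a camera call. They do not tell look-alikes from the thing itself.
- models.recognise(picture, thing): "rect" ([left, top, right, bottom] in pixels, round what is visible of it).
- models.spot_point(picture, thing): "pixel" ([row, column] in pixels: a listed point, or the origin of a listed thing).
The state is a dict: "time_s": time; "q": joint angles; "joint_velocities": joint speeds; "joint_torque": joint torques, N m; "eef_pos": TCP position; "tcp_rot": TCP orientation; "wrist_force": force on the tool from outside, world axes, zero at the start; "moment": the same for the moment, N m; "finger_gap": opening from 0.0 (shut) to 1.0 (fully open); "grip_force": force on a finger pad.
Only numpy, scipy, OpenCV 4.12 (cv2) and the standard library are available. Lean on these libraries where they do the work, as an engineer would, in place of code of your own. Each camera call takes 0.05 s, during which the arm holds its last target. There are 200 camera calls.

### The job

Feed the ceramic coaster from the infeed shelf, printed face up, fully home into the jig's hinged leaf so that both sprung pawls snap in behind it, then swing the leaf right over with the coaster in it and press the ejector fully in, so that the coaster drops face-down and flat into the nest on the other side. Swing the leaf back to its rest and leave the coaster lying in the nest, back up, ready for marking. Feel your way: do not force the coaster or the ejector, do not let the leaf slam, and leave everything else on the bench where it is.

Things in the scene. Friction and masses are not known exactly. Their poses are not given: they have to be found in the camera images.
- jig: Bench-top turnover jig of bare aluminium, fixed. Origin: underside of its base plate (150 x 290 x 8 mm), below the middle of the hinge. Jig coordinates below are mm in this frame: x = feed direction, parallel to the hinge, away from the robot at yaw 0; y points from the nest side to the side where the leaf rests; z up from the bench.
- shelf (a point): Centre of the infeed shelf's top, at jig (-129, 68.5, 44.5), jig axes. The shelf runs from jig x=-195 (open end, robot side) to x=-63, where the leaf's channel starts. Side fences 7 high, 132 apart, close in like a funnel from x=-118 to 97 apart at x=-63.
- coaster_c (a point): Centre of the ceramic tile coaster: 90 x 90 x 10 mm, about 0.15 kg, white glazed face with printed rings, cork back. Its z axis points out of the printed face, x and y along its sides; both faces are 5 mm from this point. It starts face up, a little askew, on the infeed shelf. It must not be forced.
- pocket (a point): Where the coaster's centre belongs in the leaf, moving with the leaf (axes: the jig's at leaf 0). At leaf 0 at jig (6, 68.5, 49). The pocket is a channel 93 wide along x, open to the shelf; floor 5 below this point (0.5 below the shelf), rails 11 high, solid end stop at x=52, mouth flared to 98 from x=-36 to -61. The coaster has 1 mm of play each way along x between end stop and pawls.
- tongue (a point): Middle of the tip of the +y spring-steel tongue, at jig (6, 110.5, 57) at leaf 0; a like one opposite. Each is 44 long, lies 12 above the pocket floor and reaches 4.5 over the channel. The coaster slides in under them with 2 to spare and hangs on them when the leaf is over, until the ejector bends them away.
- pawl_left (a joint): Sprung pawl on the +y side of the leaf's mouth (rad): 0 = sprung in, its tip at jig x=-40, 3 mm inside the coaster's side; about 0.15 to 0.25 while the passing coaster holds it aside (a few N of push). It snaps back to 0 behind the coaster's rear edge when its front is within 2 mm of the end stop.
- pawl_right (a joint): The same pawl on the -y side.
- leaf (a joint): Swing of the leaf about the hinge (rad): 0 = flat at its rest, pocket facing up; pi = turned fully over, pocket facing down over the nest; stops at both ends. The leaf (about 0.5 kg with its parts) swings freely and falls to either side if let go.
- hinge (a point): Middle of the hinge axis, jig (0, 0, 46), jig axes; the axis runs along jig x.
- bar (a point): Middle of the leaf's lifting bar: round steel, diameter 10 mm, parallel to the hinge, carried by two arms with 70 clear between them, 163 from the hinge and 38 outside the leaf's edge. At leaf 0 at jig (0, 163, 42), at leaf pi at (0, -163, 50). It can turn between the fingers.
- eject_cap (a point): Centre of the outer end face of the ejector's round cap (diameter 26, 8 high) on the leaf's back. At leaf 0 it hangs under the leaf; at leaf pi it points up, at jig (6, -68.5, 78), and is pressed straight down by 20 mm to z=58, still 4 clear of the leaf's back.
- ejector (a joint): Travel of the ejector (m): 0 = out, 0.020 = fully pressed, where it stops hard. Its own spring takes 1.5 to 3.5 N and returns it; a coaster in the leaf adds about 10 N in the first half of the travel (the tongues giving way). The whole travel is needed: until the end the tongues still nip the coaster's sides.
- nest (a point): Centre of the marking nest's floor, fixed at jig (6, -68.5, 15), jig axes: a black square pad with a low aluminium locator at each corner (tops 33 above the bench), 95 mm between locators. A coaster lying in it has its centre 5 mm above this point.
- stack_tall: Bystander: stack of white card coasters, 94 x 94 x 72 mm. Origin under its centre.
- stack_low: Bystander: the same, 42 mm high. Origin under its centre.
- vial: Bystander: small brown glass bottle, diameter 28, 62 high, standing beside the shelf in front of the nest. Origin under its centre.
- label_roll: Bystander: roll of labels lying flat, diameter 76, 30 high. Origin under its centre.
- marker: Bystander: marker pen, 130 long, diameter 16, lying behind the jig. Origin under its middle.
- knife: Bystander: grey carton knife 150 x 22 x 14, lying. Origin under its middle.
- dispenser: Bystander: tape dispenser 190 x 60, 112 high. Origin under its middle.
There are look-alikes about, which are no part of the job. Of the things like the part that bears coaster_c, leave any that is green; of the rest the smaller one is meant.

How it is judged:
By the outcome, as a careful person would: the job done as asked, in the order asked, and still so for the second after the job is handed in, with the robot touching nothing.
It also fails if it takes over 72 s, if anything falls off the work surface, if the arm or the gripper's body presses on something with over 40 N, if the wrist force passes 120 N, or if a joint passes its speed limit or range.

## Working session

There is one attempt and no reset: what is moved stays moved. The work goes in short steps, Python scripts to look and compute and a tool call to move; the robot and the scene stay as the last step left them, time stands still between calls to the robot, and variables do not carry over. Pictures are saved under pics/ and viewed, at most 10 in all, crops included, and the job is handed in when it is done.

Besides the shell and the picture viewer there is one more tool, called after "Emit:" in YAML: its name, and indented under it one key for each argument. jog_arm: Moves the arm, as the interface text tells. Its arguments: {"type":"object","properties":{"increments":{"type":"array","items":{"type":"object","properties":{"x":{"type":"number"},"y":{"type":"number"},"z":{"type":"number"},"ax":{"type":"number"},"ay":{"type":"number"},"az":{"type":"number"},"jaw":{"type":"number"}}}},"newtons":{"type":"number"}},"required":["increments"]}

```bash
mkdir -p pics
cat > h.py <<'E'
import numpy as np, cv2
from bench import readout, cams, job, models
def deproj(f,r,c,z=None,plane=None):
    K=np.array(f["mtx"]);d=np.array(f["dist"]);T=np.array(f["cam_to_world"])
    u=cv2.undistortPoints(np.array([[[c,r]]],float),K,d)[0,0]
    ray=np.array([u[0],-u[1],-1.0])
    if plane is not None:
        R=T[:3,:3]@ray; s=(plane-T[2,3])/R[2]; return T[:3,3]+s*R
    if z is None:
        r,c=int(round(r)),int(round(c)); p=f["z_map"][max(r-1,0):r+2,max(c-1,0):c+2]; p=p[p>0]; z=np.median(p) if p.size else np.nan
    return (T@np.append(ray*z,1))[:3]
def cloud(f):
    K=np.array(f["mtx"]);d=np.array(f["dist"]);T=np.array(f["cam_to_world"])
    h,w=f["z_map"].shape; g=np.stack(np.meshgrid(np.arange(w),np.arange(h)),-1).reshape(-1,1,2).astype(float)
    u=cv2.undistortPoints(g,K,d).reshape(h,w,2); z=f["z_map"]
    P=np.stack([u[...,0]*z,-u[...,1]*z,-z],-1)@T[:3,:3].T+T[:3,3]; P[z<=0]=np.nan
    return P
E
python3 - <<'E'
from h import *
fs={n:cams.grab_frame(n) for n in("top","scene")}
cv2.imwrite("pics/a.png",np.hstack([cv2.resize(f["color"],(400,300)) for f in fs.values()])) if 0 else None
for n,f in fs.items():
    cv2.imwrite(f"pics/{n}0.png",f["color"]); print(n,np.round(f["cam_to_world"],3).tolist())
    for t in["coaster_c","pocket","tongue","hinge","bar","nest","shelf","stack_tall","stack_low","vial","dispenser","label_roll","marker","knife"]:
        for o in models.spot_point(f,t)[:3]:
            if o["p"]>.2: print(t,round(o["p"],2),np.round(o["pixel"]),np.round(deproj(f,*o["pixel"]),3))
print(readout.get_state())
E
```

```text
top [[-0.006, 0.996, -0.091, 0.422], [-1.0, -0.003, 0.024, -0.041], [0.023, 0.091, 0.996, 1.385], [0.0, 0.0, 0.0, 1.0]]
coaster_c 0.88 [261. 239.] [ 0.347 -0.034  0.012]
coaster_c 0.85 [211. 204.] [0.501 0.072 0.058]
coaster_c 0.62 [274. 165.] [0.307 0.196 0.015]
pocket 0.75 [166. 211.] [0.643 0.051 0.044]
tongue 0.87 [166. 200.] [0.642 0.087 0.044]
hinge 0.6 [171. 234.] [ 0.627 -0.021  0.048]
bar 0.55 [167. 179.] [0.648 0.157 0.003]
nest 0.8 [175. 256.] [ 0.619 -0.091  0.014]
nest 0.7 [164. 184.] [0.658 0.142 0.002]
nest 0.63 [219. 302.] [ 0.477 -0.234  0.041]
stack_tall 0.7 [165. 198.] [0.646 0.092 0.048]
stack_tall 0.59 [198. 160.] [0.541 0.203 0.074]
stack_low 0.71 [215. 303.] [ 0.489 -0.236  0.041]
vial 0.64 [210. 242.] [ 0.505 -0.046  0.043]
dispenser 0.56 [238. 393.] [ 0.415 -0.518  0.04 ]
label_roll 0.78 [215. 267.] [ 0.49  -0.124  0.001]
marker 0.46 [218. 306.] [ 0.478 -0.244  0.044]
marker 0.45 [128. 245.] [ 0.77  -0.057  0.017]
marker 0.25 [210. 242.] [ 0.505 -0.046  0.043]
knife 0.93 [277.  87.] [0.3   0.438 0.015]
knife 0.31 [170. 236.] [ 0.635 -0.028  0.005]
scene [[-0.
[... 1192 characters left out ...]
022982e+01, -9.97767758e+00]), 'joint_velocities': array([-0.03834346,  0.00314377, -0.03510208, -0.02630259,  0.09141543,
        0.03634257]), 'joint_torque': array([ 4.30064756e-04, -4.15824008e+01, -3.14871132e+01,  6.85827085e-02,
        2.89041619e-02, -1.74178820e-05]), 'eef_pos': array([0.24457494, 0.60225803, 0.19025544]), 'tcp_rot': array([[-9.26527429e-01,  3.76227223e-01, -1.77881983e-05],
       [ 3.76227223e-01,  9.26527429e-01,  7.14420367e-07],
       [ 1.67500380e-05, -6.03047437e-06, -1.00000000e+00]]), 'wrist_force': array([ 0.42442839, -0.47414938, -0.14098712]), 'moment': array([ 0.01066703, -0.01682438,  0.01481395]), 'grip_force': 0.0, 'finger_gap': 0.999626914006364}
```

Run:
```python
import cv2
a=cv2.imread("pics/top0.png")[110:300,130:330]; cv2.imwrite("pics/topc.png",cv2.resize(a,(600,570),interpolation=cv2.INTER_CUBIC))
b=cv2.imread("pics/scene0.png")[130:290,190:390]; cv2.imwrite("pics/scenec.png",cv2.resize(b,(750,600),interpolation=cv2.INTER_CUBIC))
```

```text
(no output)
```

View pics/topc.png

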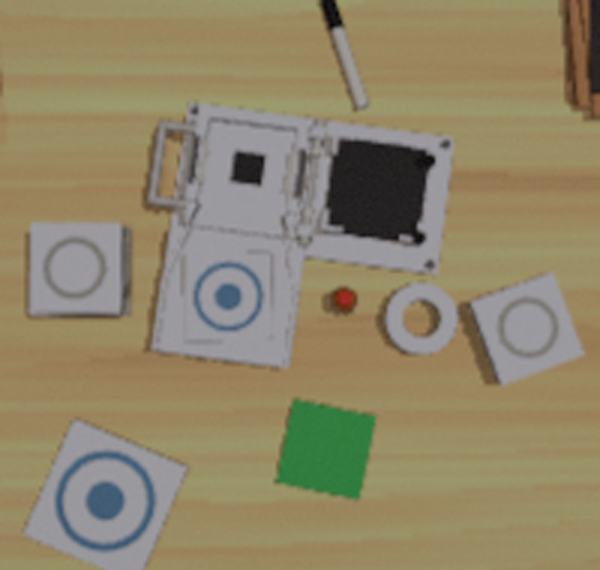

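View pics/scenec.png

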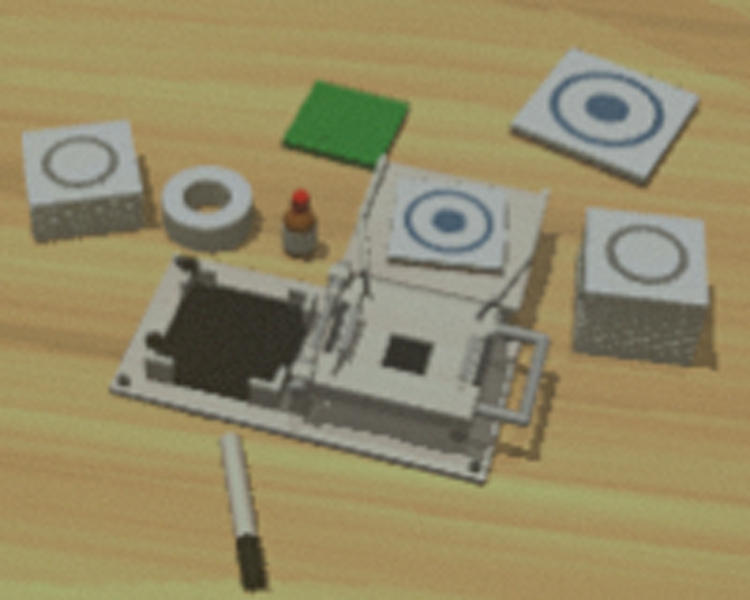

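```bash
cat >> h.py <<'E'
def proj(f,P):
    T=np.linalg.inv(np.array(f["cam_to_world"])); p=np.atleast_2d(P)@T[:3,:3].T+T[:3,3]
    p=p*[1,-1,-1]; return cv2.projectPoints(p,np.zeros(3),np.zeros(3),np.array(f["mtx"]),np.array(f["dist"]))[0][:,0]
def jig(q,P):
    c,s=np.cos(q[2]),np.sin(q[2]); P=np.atleast_2d(P)/1000.
    return np.c_[q[0]+c*P[:,0]-s*P[:,1],q[1]+s*P[:,0]+c*P[:,1],P[:,2]]
E
python3 - <<'E'
from h import *
from scipy.optimize import least_squares as LS
J=dict(pocket=(6,68.5,49),tongue=(6,110.5,57),hinge=(0,0,46),bar=(0,163,42),nest=(6,-68.5,15),shelf=(-129,68.5,44.5))
man={"top":[((75,145,8),194.3,144),((75,-145,8),280.7,156),((-75,-145,8),275.3,200.7),((6,68.5,44),212.7,166)],
"scene":[((75,-145,8),219.3,233.5),((75,145,8),319,258.5),((6,68.5,44),298.8,224.1)]}
fs={n:cams.grab_frame(n) for n in("top","scene")}; D=[]
for n,f in fs.items():
    for a,c,r in man[n]: D.append((n,a,c,r,2,"man"))
    for t,a in J.items():
        o=models.spot_point(f,t)
        if o: D.append((n,a,o[0]["pixel"][1],o[0]["pixel"][0],1,t))
def res(q,D=D,w=True):
    return np.concatenate([(proj(fs[n],jig(q,a))[0]-[c,r])*(k if w else 1) for n,a,c,r,k,_ in D])
for sel in (("top",),("scene",),("top","scene")):
    d=[x for x in D if x[0] in sel]
    s=LS(lambda q:res(q,d),[.63,-.02,-.14],loss="soft_l1"); print(sel,np.round(s.x*[1000,1000,57.3],1))
for x,e in zip(D,res(s.x,w=False).reshape(-1,2)): print(x[0],x[5],x[1],np.round(e,1))
# coaster: white/blue tile cloud above 51mm near shelf
P=cloud(fs["top"]); R=np.c_[np.cos(s.x[2]),np.sin(s.x[2])]
for n in fs:
    P=cloud(fs[n]); d=P-[s.x[0],s.x[1],0]; c,sn=np.cos(s.x[2]),np.sin(s.x[2])
    X=d[...,0]*c+d[...,1]*sn; Y=-d[...,0]*sn+d[...,1]*c
    print(n,"plate z",np.nanmedian(P[...,2][(abs(Y-.02)<.03)&(abs(X-.0)<.0)]) if 0 else "")
    m=(X<-.065)&(X>-.19)&(abs(Y-.0685)<.06)&(P[...,2]>.050)&(P[...,2]<.063)
    xy=(np.c_[X[m],Y[m]]*1000).astype(np.float32); print(len(xy),cv2.minAreaRect(xy),np.median(P[...,2][m]))
    o=models.spot_point(fs[n],"coaster_c")
    for k in o[:3]:
        p=deproj(fs[n],*k["pixel"],plane=.0545)-[s.x[0],s.x[1],0]; print(round(k["p"],2),np.round([1e3*(p[0]*c+p[1]*sn),1e3*(-p[0]*sn+p[1]*c)],1))
    # blue ring centroid
    hsv=cv2.cvtColor(fs[n]["color"],cv2.COLOR_BGR2HSV); b=(hsv[...,0]>95)&(hsv[...,0]<125)&(hsv[...,1]>70)&m
    print("blue",b.sum(),np.median(X[b]),np.median(Y[b]))
E
```

```text
('top',) [628.  -20.   -7.6]
('scene',) [627.9 -19.4  -7.9]
('top', 'scene') [627.9 -19.7  -7.7]
top man (75, 145, 8) [-1.8 -0.1]
top man (75, -145, 8) [ 0.6 -0.4]
top man (-75, -145, 8) [0.3 0.6]
top man (6, 68.5, 44) [-0.4  0. ]
top pocket (6, 68.5, 49) [-1.2  4.1]
top tongue (6, 110.5, 57) [-2.1 -1.7]
top hinge (0, 0, 46) [-0.1  0.5]
top bar (0, 163, 42) [  98.1 -112.8]
top nest (6, -68.5, 15) [0.9 0.9]
scene man (75, -145, 8) [-0.5 -0.2]
scene man (75, 145, 8) [ 0.3 -0.7]
scene man (6, 68.5, 44) [-0.1  0.3]
scene pocket (6, 68.5, 49) [2.2 0.6]
scene tongue (6, 110.5, 57) [1.8 1.5]
scene hinge (0, 0, 46) [-3.9 -3.1]
scene nest (6, -68.5, 15) [-0.   0.2]
scene shelf (-129, 68.5, 44.5) [-1.1  1.6]
top plate z 
859 ((-127.77850341796875, 69.23916625976562), (119.76403045654297, 123.42475891113281), 88.78597259521484) 0.05457036114678471
0.84 [-129.9   65.6]
0.78 [-343.9  167.2]
0.72 [-275.  -50.]
blue 116 -0.12952983196796497 0.0705449586663041
scene plate z 
699 ((-123.96884155273438, 68.90045166015625), (119.35420989990234, 116.30777740478516), 89.48822784423828) 0.05547020698803906
0.86 [-217.6  -28.9]
0.77 [-134.    66.4]
0.62 [ 0.1 63. ]
blue 31 -0.1302229718016557 0.06855697068174685
```

Emit:
jog_arm:
  increments:
    - {"x":14,"y":-37,"z":0,"az":1.4,"jaw":43}
    - {"x":28,"y":-74,"z":0,"az":2.9,"jaw":43}
    - {"x":42,"y":-111,"z":0,"az":4.3,"jaw":43}
    - {"x":57,"y":-149,"z":0,"az":5.8,"jaw":43}
    - {"x":71,"y":-186,"z":0,"az":7.2,"jaw":43}
    - {"x":85,"y":-223,"z":0,"az":8.6,"jaw":43}
    - {"x":99,"y":-260,"z":0,"az":10,"jaw":43}
    - {"x":113,"y":-297,"z":0,"az":11.5,"jaw":43}
    - {"x":128,"y":-335,"z":0,"az":13,"jaw":43}
    - {"x":142,"y":-372,"z":0,"az":14.4,"jaw":43}
  newtons: 20

```text
$.increments[0]: bad value
```

Emit:
jog_arm:
  increments:
    - {"x":14,"y":-37,"z":-8,"jaw":43}
    - {"x":28,"y":-74,"z":-20,"jaw":43}
    - {"x":43,"y":-112,"z":-35,"jaw":43}
    - {"x":59,"y":-156,"z":-50,"jaw":43}
    - {"x":59,"y":-156,"z":-70,"jaw":43}
    - {"x":59,"y":-156,"z":-80,"jaw":43}
    - {"x":59,"y":-156,"z":-90,"jaw":43}
    - {"x":59,"y":-156,"z":-90,"jaw":43}
    - {"x":59,"y":-156,"z":-90,"jaw":43}
    - {"x":59,"y":-156,"z":-90,"jaw":43}

```text
$.increments[0]: bad value
```

Emit:
jog_arm:
  increments:
    - {"x":14,"y":-37,"z":0,"ax":0,"ay":0,"az":1.4,"jaw":43}
    - {"x":28,"y":-74,"z":0,"ax":0,"ay":0,"az":2.9,"jaw":43}
    - {"x":42,"y":-111,"z":0,"ax":0,"ay":0,"az":4.3,"jaw":43}
    - {"x":57,"y":-149,"z":0,"ax":0,"ay":0,"az":5.8,"jaw":43}
    - {"x":71,"y":-186,"z":0,"ax":0,"ay":0,"az":7.2,"jaw":43}
    - {"x":85,"y":-223,"z":0,"ax":0,"ay":0,"az":8.6,"jaw":43}
    - {"x":99,"y":-260,"z":0,"ax":0,"ay":0,"az":10,"jaw":43}
    - {"x":113,"y":-297,"z":0,"ax":0,"ay":0,"az":11.5,"jaw":43}
    - {"x":128,"y":-335,"z":0,"ax":0,"ay":0,"az":13,"jaw":43}
    - {"x":142,"y":-372,"z":0,"ax":0,"ay":0,"az":14.4,"jaw":43}
  newtons: 20

```text
time_s: 3.13
eef_pos: [0.387, 0.2285, 0.1906]
tcp_rot: [[-0.991, 0.132, 0.001], [0.132, 0.991, 0.0], [-0.001, 0.0, -1.0]]
wrist_force: [0.8, 0.3, 1.1]
finger_gap: 0.432
grip_force: 0.0
```

Emit:
jog_arm:
  increments:
    - {"x":14,"y":-37,"z":-8,"ax":0,"ay":0,"az":0,"jaw":43}
    - {"x":28,"y":-74,"z":-20,"ax":0,"ay":0,"az":0,"jaw":43}
    - {"x":43,"y":-112,"z":-35,"ax":0,"ay":0,"az":0,"jaw":43}
    - {"x":59,"y":-154,"z":-45,"ax":0,"ay":0,"az":0,"jaw":43}
    - {"x":59,"y":-154,"z":-70,"ax":0,"ay":0,"az":0,"jaw":43}
    - {"x":59,"y":-154,"z":-90,"ax":0,"ay":0,"az":0,"jaw":43}
    - {"x":59,"y":-154,"z":-105,"ax":0,"ay":0,"az":0,"jaw":43}
    - {"x":59,"y":-154,"z":-105,"ax":0,"ay":0,"az":0,"jaw":43}
    - {"x":59,"y":-154,"z":-105,"ax":0,"ay":0,"az":0,"jaw":43}
    - {"x":59,"y":-154,"z":-105,"ax":0,"ay":0,"az":0,"jaw":43}

```text
time_s: 3.97
eef_pos: [0.4464, 0.0763, 0.0864]
tcp_rot: [[-0.991, 0.134, 0.002], [0.134, 0.991, -0.0], [-0.002, 0.0, -1.0]]
wrist_force: [0.6, -0.3, 0.5]
finger_gap: 0.433
grip_force: 0.0
```

Run:
```python
from h import *
f=cams.grab_frame("scene"); a=f["color"][140:230,240:360]; cv2.imwrite("pics/s1.png",cv2.resize(a,(800,600),interpolation=cv2.INTER_CUBIC))
print(readout.get_state()["eef_pos"])
```

```text
[0.44667301 0.07639255 0.0867158 ]
```

View pics/s1.png

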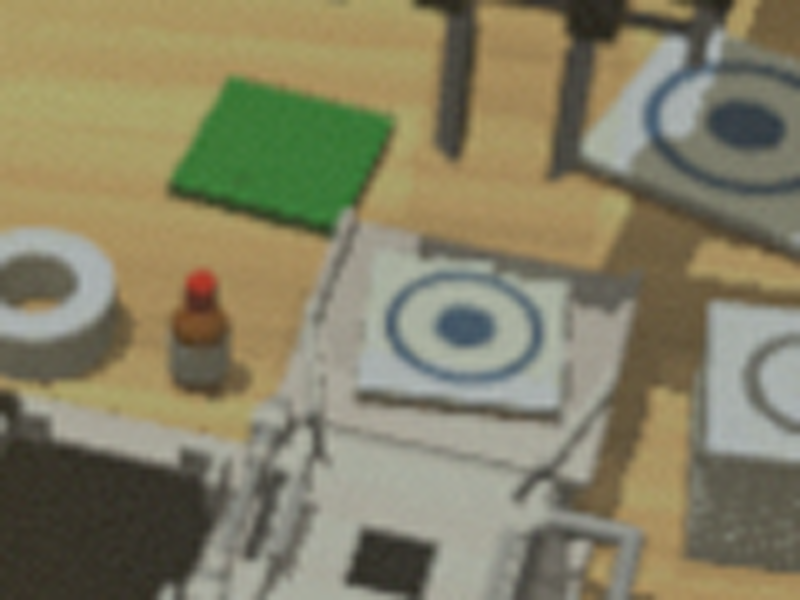

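Run:
```python
from h import *
f=cams.grab_frame("scene")
print(deproj(f,140+155/6.667,240+455/6.667,plane=.0677),deproj(f,140+175/6.667,240+565/6.667,plane=.0677))
q=[.6279,-.0197,np.radians(-7.75)]
for n in("scene","top"):
    f=cams.grab_frame(n); P=cloud(f); m=(abs(P[...,0]-.44)<.06)&(abs(P[...,1]-.08)<.06)&(P[...,2]>.062)&(P[...,2]<.12); print(n,m.sum(),np.nanpercentile(P[m],[5,50,95],axis=0) if m.any() else "")
print(jig(q,[(-193,68.5,0),(-129,69.5,50)]))
```

```text
[0.40760668 0.05289127 0.0677    ] [0.41297515 0.10495773 0.0677    ]
scene 32 [[0.4467665  0.04535261 0.10534992]
 [0.45251132 0.05485631 0.11410656]
 [0.45953391 0.10546472 0.11969884]]
top 0 
[[0.44590017 0.07420054 0.        ]
 [0.50945044 0.06656095 0.05      ]]
```

Run:
```python
from h import *
f=cams.grab_frame("scene"); P=cloud(f)
s=readout.get_state(); t=s["eef_pos"]; y=s["tcp_rot"][:,1]
for k in(-.027,.027):
  for z in (.06,.068,.08,.09,.1,.11,.13):
    p=t+y*k; p=np.array([p[0]+.008,p[1],z]); c,r=np.round(proj(f,p)[0]).astype(int); print(k,z,(c,r),np.round(P[r,c],3),f["color"][r,c])
```

```text
-0.027 0.06 (np.int64(306), np.int64(174)) [0.388 0.049 0.004] [ 87 131 155]
-0.027 0.068 (np.int64(306), np.int64(172)) [0.377 0.049 0.002] [ 91 136 160]
-0.027 0.08 (np.int64(306), np.int64(169)) [ 0.359  0.047 -0.   ] [ 95 145 169]
-0.027 0.09 (np.int64(307), np.int64(167)) [0.352 0.05  0.003] [ 99 148 169]
-0.027 0.1 (np.int64(307), np.int64(164)) [0.336 0.048 0.002] [ 82 121 139]
-0.027 0.11 (np.int64(307), np.int64(162)) [0.45  0.049 0.108] [63 73 76]
-0.027 0.13 (np.int64(308), np.int64(157)) [0.45  0.05  0.128] [58 67 69]
0.027 0.06 (np.int64(323), np.int64(178)) [0.395 0.106 0.001] [ 92 137 164]
0.027 0.068 (np.int64(323), np.int64(176)) [ 0.383  0.105 -0.002] [ 90 134 157]
0.027 0.08 (np.int64(324), np.int64(173)) [0.37  0.108 0.001] [ 92 141 167]
0.027 0.09 (np.int64(324), np.int64(170)) [0.355 0.107 0.   ] [ 98 148 166]
0.027 0.1 (np.int64(325), np.int64(168)) [0.344 0.11  0.001] [ 95 143 167]
0.027 0.11 (np.int64(325), np.int64(165)) [0.457 0.103 0.111] [66 79 86]
0.027 0.13 (np.int64(326), np.int64(160)) [0.458 0.104 0.131] [67 74 78]
```

Emit:
jog_arm:
  increments:
    - {"x":0,"y":-1,"z":-8,"ax":0,"ay":0,"az":0,"jaw":43}
    - {"x":0,"y":-2,"z":-16,"ax":0,"ay":0,"az":0,"jaw":43}
    - {"x":0,"y":-2,"z":-18,"ax":0,"ay":0,"az":0,"jaw":43}
    - {"x":0,"y":-2,"z":-19,"ax":0,"ay":0,"az":0,"jaw":43}
    - {"x":0,"y":-2,"z":-19,"ax":0,"ay":0,"az":0,"jaw":43}
    - {"x":0,"y":-2,"z":-19,"ax":0,"ay":0,"az":0,"jaw":43}
    - {"x":0,"y":-2,"z":-19,"ax":0,"ay":0,"az":0,"jaw":43}
    - {"x":0,"y":-2,"z":-19,"ax":0,"ay":0,"az":0,"jaw":43}
    - {"x":0,"y":-2,"z":-19,"ax":0,"ay":0,"az":0,"jaw":43}
    - {"x":0,"y":-2,"z":-19,"ax":0,"ay":0,"az":0,"jaw":43}

```text
time_s: 5.05
eef_pos: [0.4457, 0.0742, 0.0664]
tcp_rot: [[-0.991, 0.134, 0.0], [0.134, 0.991, -0.0], [-0.0, 0.0, -1.0]]
wrist_force: [-0.3, 0.3, -0.2]
finger_gap: 0.429
grip_force: 0.0
```

Run:
```python
from h import *
f=cams.grab_frame("scene"); P=cloud(f)
s=readout.get_state(); t=s["eef_pos"]; y=s["tcp_rot"][:,1]; print(t,s["wrist_force"])
for k in(-.027,.027):
  for z in (.04,.048,.06,.07,.078,.084,.09,.1):
    p=t+y*k; p=np.array([p[0]+.008,p[1],z]); c,r=np.round(proj(f,p)[0]).astype(int); print(k,z,(c,r),np.round(P[r,c],3),f["color"][r,c])
```

```text
[0.44568332 0.07423813 0.06637128] [-0.15592577  0.52060549  0.08741214]
-0.027 0.04 (np.int64(305), np.int64(179)) [0.468 0.049 0.056] [146 160 155]
-0.027 0.048 (np.int64(305), np.int64(177)) [0.447 0.048 0.045] [87 94 97]
-0.027 0.06 (np.int64(305), np.int64(174)) [0.387 0.046 0.002] [ 90 131 156]
-0.027 0.07 (np.int64(305), np.int64(171)) [0.373 0.045 0.003] [ 92 140 167]
-0.027 0.078 (np.int64(306), np.int64(170)) [0.368 0.048 0.003] [ 94 143 167]
-0.027 0.084 (np.int64(306), np.int64(168)) [0.452 0.048 0.086] [68 90 99]
-0.027 0.09 (np.int64(306), np.int64(167)) [0.449 0.048 0.087] [56 67 70]
-0.027 0.1 (np.int64(306), np.int64(164)) [0.448 0.047 0.098] [64 73 74]
0.027 0.04 (np.int64(322), np.int64(182)) [0.474 0.101 0.057] [126 141 136]
0.027 0.048 (np.int64(322), np.int64(180)) [0.461 0.101 0.053] [ 92 104 106]
0.027 0.06 (np.int64(322), np.int64(177)) [0.392 0.102 0.002] [ 91 136 161]
0.027 0.07 (np.int64(323), np.int64(175)) [0.383 0.105 0.004] [ 90 134 159]
0.027 0.078 (np.int64(323), np.int64(173)) [0.373 0.104 0.003] [ 93 140 168]
0.027 0.084 (np.int64(323), np.int64(172)) [0.365 0.104 0.   ] [ 94 141 167]
0.027 0.09 (np.int64(323), np.int64(170)) [0.459 0.099 0.092] [75 91 99]
0.027 0.1 (np.int64(324), np.int64(168)) [0.456 0.102 0.097] [68 83 87]
```

Emit:
jog_arm:
  increments:
    - {"x":0,"y":0,"z":-10,"ax":0,"ay":0,"az":0,"jaw":43}
    - {"x":0,"y":0,"z":-20,"ax":0,"ay":0,"az":0,"jaw":43}
    - {"x":0,"y":0,"z":-28,"ax":0,"ay":0,"az":0,"jaw":43}
    - {"x":0,"y":0,"z":-32,"ax":0,"ay":0,"az":0,"jaw":43}
    - {"x":0,"y":0,"z":-33,"ax":0,"ay":0,"az":0,"jaw":43}
    - {"x":0,"y":0,"z":-34,"ax":0,"ay":0,"az":0,"jaw":43}
    - {"x":0,"y":0,"z":-35,"ax":0,"ay":0,"az":0,"jaw":43}
    - {"x":0,"y":0,"z":-36,"ax":0,"ay":0,"az":0,"jaw":43}
    - {"x":0,"y":0,"z":-36,"ax":0,"ay":0,"az":0,"jaw":43}
    - {"x":0,"y":0,"z":-36,"ax":0,"ay":0,"az":0,"jaw":43}

```text
time_s: 5.93
eef_pos: [0.4458, 0.0742, 0.0305]
tcp_rot: [[-0.991, 0.134, 0.0], [0.134, 0.991, -0.0], [-0.0, 0.0, -1.0]]
wrist_force: [-0.8, 0.2, 0.2]
finger_gap: 0.425
grip_force: 0.0
```

Run:
```python
from h import *
f=cams.grab_frame("scene"); P=cloud(f); cv2.imwrite("pics/s2.png",cv2.resize(f["color"][140:230,240:360],(800,600),interpolation=cv2.INTER_CUBIC))
s=readout.get_state(); t=s["eef_pos"]; y=s["tcp_rot"][:,1]; print(t,s["wrist_force"])
for k in(-.027,.027):
  for z in (.044,.048,.052,.056,.06,.07):
    p=t+y*k; p=np.array([p[0]+.008,p[1],z]); c,r=np.round(proj(f,p)[0]).astype(int); print(k,z,np.round(P[r,c],3),f["color"][r,c])
```

```text
[0.44581224 0.07422182 0.03048887] [ 0.60844967 -0.53624688 -0.36418791]
-0.027 0.044 [0.465 0.048 0.057] [132 145 142]
-0.027 0.048 [0.447 0.048 0.044] [79 88 89]
-0.027 0.052 [0.448 0.048 0.049] [61 68 70]
-0.027 0.056 [0.449 0.047 0.054] [59 67 68]
-0.027 0.06 [0.45  0.047 0.06 ] [64 71 71]
-0.027 0.07 [0.451 0.046 0.068] [65 71 72]
0.027 0.044 [0.47  0.101 0.057] [ 92 106 107]
0.027 0.048 [0.462 0.101 0.054] [ 88 101 101]
0.027 0.052 [0.459 0.1   0.055] [72 80 83]
0.027 0.056 [0.457 0.1   0.057] [69 77 79]
0.027 0.06 [0.457 0.1   0.057] [69 77 79]
0.027 0.07 [0.458 0.102 0.071] [66 74 77]
```

View pics/s2.png

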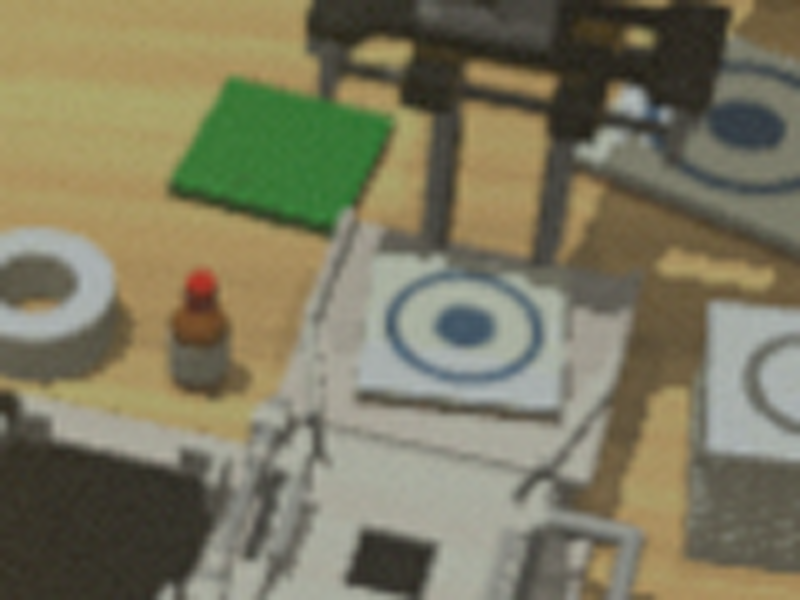

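Emit:
jog_arm:
  increments:
    - {"x":5,"y":-0.7,"z":0,"ax":0,"ay":0,"az":0,"jaw":43}
    - {"x":10,"y":-1.3,"z":0,"ax":0,"ay":0,"az":0,"jaw":43}
    - {"x":15,"y":-2,"z":0,"ax":0,"ay":0,"az":0,"jaw":43}
    - {"x":20,"y":-2.7,"z":0,"ax":0,"ay":0,"az":0,"jaw":43}
    - {"x":25,"y":-3.4,"z":0,"ax":0,"ay":0,"az":0,"jaw":43}
    - {"x":30,"y":-4.1,"z":0,"ax":0,"ay":0,"az":0,"jaw":43}
    - {"x":35,"y":-4.8,"z":0,"ax":0,"ay":0,"az":0,"jaw":43}
    - {"x":40,"y":-5.4,"z":0,"ax":0,"ay":0,"az":0,"jaw":43}
    - {"x":45,"y":-6.1,"z":0,"ax":0,"ay":0,"az":0,"jaw":43}
    - {"x":49.5,"y":-6.7,"z":0,"ax":0,"ay":0,"az":0,"jaw":43}

```text
time_s: 6.82
eef_pos: [0.4955, 0.0675, 0.0301]
tcp_rot: [[-0.991, 0.134, -0.0], [0.134, 0.991, -0.0], [0.0, -0.0, -1.0]]
wrist_force: [-2.0, 1.6, -0.5]
finger_gap: 0.432
grip_force: 1.0
```

Run:
```python
from h import *
f=cams.grab_frame("top"); cv2.imwrite("pics/t3.png",cv2.resize(f["color"][130:235,170:310],(800,600),interpolation=cv2.INTER_CUBIC))
print(readout.get_state()["wrist_force"])
```

```text
[-0.13195262  0.69008     0.00833203]
```

View pics/t3.png

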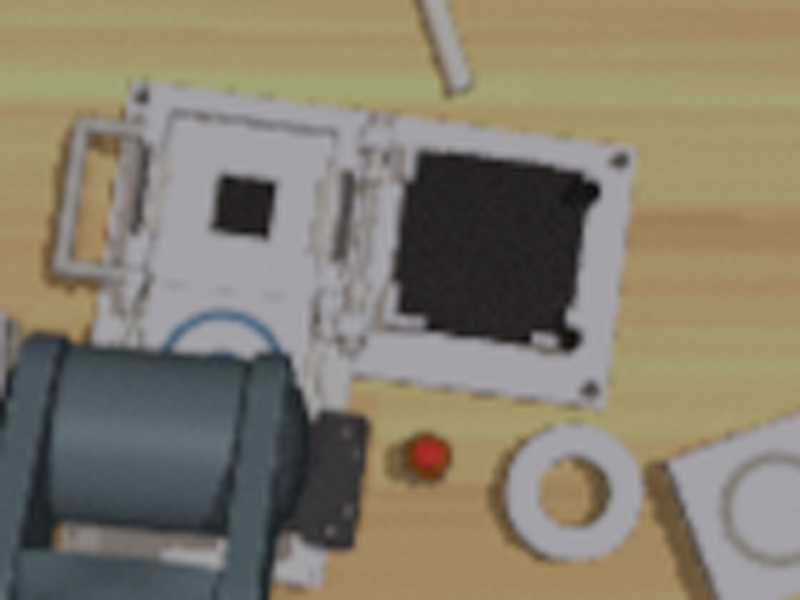

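Emit:
jog_arm:
  increments:
    - {"x":4,"y":-0.5,"z":0,"ax":0,"ay":0,"az":0,"jaw":43}
    - {"x":8,"y":-1.1,"z":0,"ax":0,"ay":0,"az":0,"jaw":43}
    - {"x":12,"y":-1.6,"z":0,"ax":0,"ay":0,"az":0,"jaw":43}
    - {"x":16,"y":-2.2,"z":0,"ax":0,"ay":0,"az":0,"jaw":43}
    - {"x":20,"y":-2.7,"z":0,"ax":0,"ay":0,"az":0,"jaw":43}
    - {"x":24,"y":-3.3,"z":0,"ax":0,"ay":0,"az":0,"jaw":43}
    - {"x":28,"y":-3.8,"z":0,"ax":0,"ay":0,"az":0,"jaw":43}
    - {"x":32,"y":-4.4,"z":0,"ax":0,"ay":0,"az":0,"jaw":43}
    - {"x":36,"y":-4.9,"z":0,"ax":0,"ay":0,"az":0,"jaw":43}
    - {"x":40,"y":-5.4,"z":0,"ax":0,"ay":0,"az":0,"jaw":43}

```text
time_s: 7.7
eef_pos: [0.5351, 0.0625, 0.0302]
tcp_rot: [[-0.991, 0.134, -0.001], [0.134, 0.991, 0.001], [0.001, 0.001, -1.0]]
wrist_force: [-3.7, 3.3, 1.4]
finger_gap: 0.431
grip_force: 2.2
```

Emit:
jog_arm:
  increments:
    - {"x":4,"y":-0.5,"z":0,"ax":0,"ay":0,"az":0,"jaw":43}
    - {"x":8,"y":-1.1,"z":0,"ax":0,"ay":0,"az":0,"jaw":43}
    - {"x":12,"y":-1.6,"z":0,"ax":0,"ay":0,"az":0,"jaw":43}
    - {"x":16,"y":-2.2,"z":0,"ax":0,"ay":0,"az":0,"jaw":43}
    - {"x":20,"y":-2.7,"z":0,"ax":0,"ay":0,"az":0,"jaw":43}
    - {"x":24,"y":-3.3,"z":0,"ax":0,"ay":0,"az":0,"jaw":43}
    - {"x":28,"y":-3.8,"z":0,"ax":0,"ay":0,"az":0,"jaw":43}
    - {"x":32,"y":-4.4,"z":0,"ax":0,"ay":0,"az":0,"jaw":43}
    - {"x":36,"y":-4.9,"z":0,"ax":0,"ay":0,"az":0,"jaw":43}
    - {"x":40,"y":-5.4,"z":0,"ax":0,"ay":0,"az":0,"jaw":43}

```text
time_s: 8.53
eef_pos: [0.5757, 0.0565, 0.0303]
tcp_rot: [[-0.991, 0.134, 0.0], [0.134, 0.991, -0.0], [-0.0, -0.0, -1.0]]
wrist_force: [-1.3, 0.6, 0.3]
finger_gap: 0.431
grip_force: 0.7
```

Emit:
jog_arm:
  increments:
    - {"x":2,"y":-0.3,"z":0,"ax":0,"ay":0,"az":0,"jaw":43}
    - {"x":4,"y":-0.5,"z":0,"ax":0,"ay":0,"az":0,"jaw":43}
    - {"x":6,"y":-0.8,"z":0,"ax":0,"ay":0,"az":0,"jaw":43}
    - {"x":8,"y":-1.1,"z":0,"ax":0,"ay":0,"az":0,"jaw":43}
    - {"x":9.5,"y":-1.3,"z":0,"ax":0,"ay":0,"az":0,"jaw":43}
    - {"x":10.5,"y":-1.4,"z":0,"ax":0,"ay":0,"az":0,"jaw":43}
    - {"x":11,"y":-1.5,"z":0,"ax":0,"ay":0,"az":0,"jaw":43}
    - {"x":11.5,"y":-1.6,"z":0,"ax":0,"ay":0,"az":0,"jaw":43}
    - {"x":12,"y":-1.6,"z":0,"ax":0,"ay":0,"az":0,"jaw":43}
    - {"x":12.5,"y":-1.7,"z":0,"ax":0,"ay":0,"az":0,"jaw":43}

```text
time_s: 9.37
eef_pos: [0.5876, 0.0551, 0.0303]
tcp_rot: [[-0.991, 0.134, -0.0], [0.134, 0.991, -0.0], [0.0, -0.0, -1.0]]
wrist_force: [-1.3, 0.2, -0.1]
finger_gap: 0.435
grip_force: 0.7
```

Now in 0.4 mm steps up to contact.

Emit:
jog_arm:
  increments:
    - {"x":0.4,"y":-0.05,"z":0,"ax":0,"ay":0,"az":0,"jaw":43}
    - {"x":0.8,"y":-0.1,"z":0,"ax":0,"ay":0,"az":0,"jaw":43}
    - {"x":1.2,"y":-0.15,"z":0,"ax":0,"ay":0,"az":0,"jaw":43}
    - {"x":1.5,"y":-0.2,"z":0,"ax":0,"ay":0,"az":0,"jaw":43}
    - {"x":1.8,"y":-0.2,"z":0,"ax":0,"ay":0,"az":0,"jaw":43}
    - {"x":2.0,"y":-0.3,"z":0,"ax":0,"ay":0,"az":0,"jaw":43}
    - {"x":2.2,"y":-0.3,"z":0,"ax":0,"ay":0,"az":0,"jaw":43}
    - {"x":2.4,"y":-0.3,"z":0,"ax":0,"ay":0,"az":0,"jaw":43}
    - {"x":2.5,"y":-0.3,"z":0,"ax":0,"ay":0,"az":0,"jaw":43}
    - {"x":2.5,"y":-0.3,"z":0,"ax":0,"ay":0,"az":0,"jaw":43}

```text
time_s: 10.2
eef_pos: [0.59, 0.0547, 0.0303]
tcp_rot: [[-0.991, 0.134, -0.0], [0.134, 0.991, -0.0], [0.0, -0.0, -1.0]]
wrist_force: [-1.5, -0.7, 0.9]
finger_gap: 0.429
grip_force: 1.0
```

Emit:
jog_arm:
  increments:
    - {"x":0.2,"y":0,"z":0,"ax":0,"ay":0,"az":0,"jaw":43}
    - {"x":0.4,"y":-0.05,"z":0,"ax":0,"ay":0,"az":0,"jaw":43}
    - {"x":0.6,"y":-0.1,"z":0,"ax":0,"ay":0,"az":0,"jaw":43}
    - {"x":0.8,"y":-0.1,"z":0,"ax":0,"ay":0,"az":0,"jaw":43}
    - {"x":1.0,"y":-0.15,"z":0,"ax":0,"ay":0,"az":0,"jaw":43}
    - {"x":1.1,"y":-0.15,"z":0,"ax":0,"ay":0,"az":0,"jaw":43}
    - {"x":1.2,"y":-0.15,"z":0,"ax":0,"ay":0,"az":0,"jaw":43}
    - {"x":1.3,"y":-0.2,"z":0,"ax":0,"ay":0,"az":0,"jaw":43}
    - {"x":1.4,"y":-0.2,"z":0,"ax":0,"ay":0,"az":0,"jaw":43}
    - {"x":1.5,"y":-0.2,"z":0,"ax":0,"ay":0,"az":0,"jaw":43}

```text
time_s: 11.03
eef_pos: [0.5904, 0.0546, 0.0302]
tcp_rot: [[-0.991, 0.134, -0.003], [0.134, 0.991, 0.0], [0.003, -0.0, -1.0]]
wrist_force: [-7.3, 0.1, 5.7]
finger_gap: 0.432
grip_force: 3.7
```

Emit:
jog_arm:
  increments:
    - {"x":0.2,"y":0,"z":0,"ax":0,"ay":0,"az":0,"jaw":43}
    - {"x":0.4,"y":-0.05,"z":0,"ax":0,"ay":0,"az":0,"jaw":43}
    - {"x":0.6,"y":-0.1,"z":0,"ax":0,"ay":0,"az":0,"jaw":43}
    - {"x":0.6,"y":-0.1,"z":0,"ax":0,"ay":0,"az":0,"jaw":43}
    - {"x":0.6,"y":-0.1,"z":0,"ax":0,"ay":0,"az":0,"jaw":43}
    - {"x":0.6,"y":-0.1,"z":0,"ax":0,"ay":0,"az":0,"jaw":43}
    - {"x":-5,"y":0.7,"z":0,"ax":0,"ay":0,"az":0,"jaw":43}
    - {"x":-25,"y":3.5,"z":0,"ax":0,"ay":0,"az":0,"jaw":43}
    - {"x":-25,"y":3.5,"z":40,"ax":0,"ay":0,"az":0,"jaw":43}
    - {"x":-25,"y":3.5,"z":80,"ax":0,"ay":0,"az":0,"jaw":43}

```text
time_s: 11.87
eef_pos: [0.5635, 0.0586, 0.1079]
tcp_rot: [[-0.991, 0.134, -0.006], [0.134, 0.991, 0.001], [0.006, 0.0, -1.0]]
wrist_force: [1.2, -0.4, 0.6]
finger_gap: 0.431
grip_force: 0.0
```

Emit:
jog_arm:
  increments:
    - {"x":-40,"y":5,"z":20,"ax":0,"ay":0,"az":0,"jaw":43}
    - {"x":-80,"y":10,"z":40,"ax":0,"ay":0,"az":0,"jaw":43}
    - {"x":-80,"y":40,"z":50,"ax":0,"ay":0,"az":0,"jaw":43}
    - {"x":-80,"y":80,"z":50,"ax":0,"ay":0,"az":0,"jaw":43}
    - {"x":-80,"y":120,"z":50,"ax":0,"ay":0,"az":0,"jaw":43}
    - {"x":-80,"y":140,"z":50,"ax":0,"ay":0,"az":0,"jaw":43}
    - {"x":-80,"y":140,"z":50,"ax":0,"ay":0,"az":0,"jaw":43}
    - {"x":-80,"y":140,"z":50,"ax":0,"ay":0,"az":0,"jaw":30}
    - {"x":-80,"y":140,"z":50,"ax":0,"ay":0,"az":0,"jaw":30}
    - {"x":-80,"y":140,"z":50,"ax":0,"ay":0,"az":0,"jaw":30}

```text
time_s: 12.7
eef_pos: [0.4869, 0.1971, 0.1601]
tcp_rot: [[-0.991, 0.135, 0.0], [0.135, 0.991, -0.0], [-0.0, 0.0, -1.0]]
wrist_force: [0.3, 0.4, -0.3]
finger_gap: 0.306
grip_force: 0.0
```

Run:
```python
from h import *
q=[.6279,-.0197,np.radians(-7.75)]
f=cams.grab_frame("top"); g=cams.grab_frame("scene")
cv2.imwrite("pics/t4.png",np.hstack([cv2.resize(f["color"][140:195,176:246],(400,314),interpolation=cv2.INTER_CUBIC),cv2.resize(g["color"][190:252,265:345],(400,314),interpolation=cv2.INTER_CUBIC)]))
c,sn=np.cos(q[2]),np.sin(q[2])
for n,k in(("top",f),("scene",g)):
    P=cloud(k); d=P-[q[0],q[1],0]; X=d[...,0]*c+d[...,1]*sn; Y=-d[...,0]*sn+d[...,1]*c
    hsv=cv2.cvtColor(k["color"],cv2.COLOR_BGR2HSV); b=(hsv[...,0]>95)&(hsv[...,0]<125)&(hsv[...,1]>70)&(abs(X-.006)<.05)&(abs(Y-.0685)<.05)
    print(n,b.sum(),X[b].mean(),Y[b].mean(),(X[b].min()+X[b].max())/2,(Y[b].min()+Y[b].max())/2)
    print(proj(k,jig(q,[(0,163,42),(-35,163,42),(35,163,42)])))
print(readout.get_state()["eef_pos"])
```

```text
top 102 0.005311423028831457 0.06822756867851297 0.007359006465232541 0.06918067534848973
[[182.24487053 164.05370908]
 [180.63347806 175.00386516]
 [183.84909438 153.15715226]]
scene 48 0.00856163135143009 0.06894717437252419 0.011032463240519772 0.06775361028760131
[[332.37119202 230.91353657]
 [334.57757427 221.75648375]
 [330.06515994 240.4419087 ]]
[0.48688445 0.19704928 0.16019675]
```

View pics/t4.png

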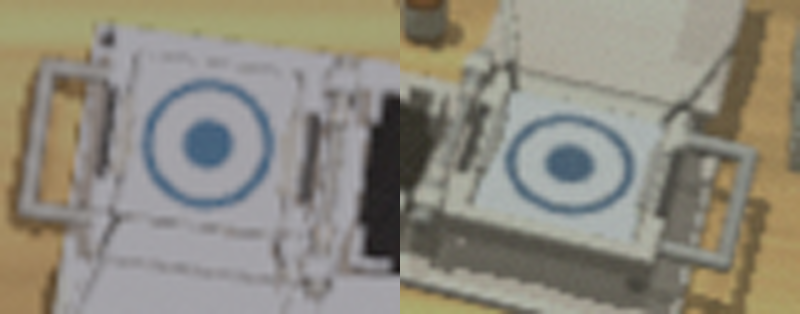

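Emit:
jog_arm:
  increments:
    - {"x":36,"y":-12,"z":0,"ax":0,"ay":0,"az":0,"jaw":30}
    - {"x":72,"y":-24,"z":0,"ax":0,"ay":0,"az":0,"jaw":30}
    - {"x":108,"y":-37,"z":0,"ax":0,"ay":0,"az":0,"jaw":30}
    - {"x":144,"y":-49,"z":-10,"ax":0,"ay":0,"az":0,"jaw":30}
    - {"x":163,"y":-55,"z":-35,"ax":0,"ay":0,"az":0,"jaw":30}
    - {"x":163,"y":-55,"z":-65,"ax":0,"ay":0,"az":0,"jaw":30}
    - {"x":163,"y":-55,"z":-90,"ax":0,"ay":0,"az":0,"jaw":30}
    - {"x":163,"y":-55,"z":-100,"ax":0,"ay":0,"az":0,"jaw":30}
    - {"x":163,"y":-55,"z":-105,"ax":0,"ay":0,"az":0,"jaw":30}
    - {"x":163,"y":-55,"z":-105,"ax":0,"ay":0,"az":0,"jaw":30}

```text
time_s: 13.63
eef_pos: [0.6492, 0.1426, 0.0547]
tcp_rot: [[-0.991, 0.135, -0.001], [0.135, 0.991, -0.0], [0.001, -0.0, -1.0]]
wrist_force: [1.0, -0.0, 0.3]
finger_gap: 0.3
grip_force: 0.0
```

Run:
```python
from h import *
g=cams.grab_frame("scene"); P=cloud(g)
s=readout.get_state(); t=s["eef_pos"]; print(t,s["wrist_force"])
cv2.imwrite("pics/s5.png",cv2.resize(g["color"][170:260,280:400],(800,600),interpolation=cv2.INTER_CUBIC))
```

```text
[0.65012549 0.14283537 0.05623892] [-0.38548095 -0.00388246  0.57467157]
```

View pics/s5.png

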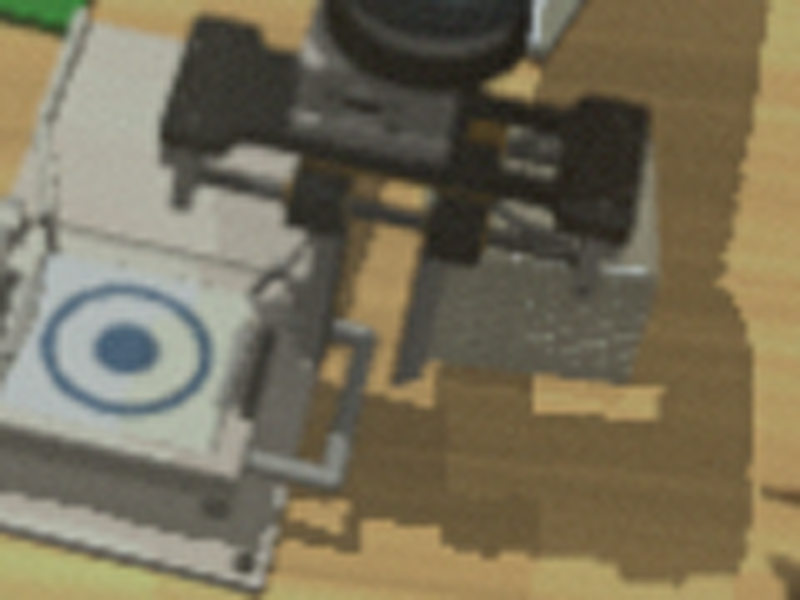

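Emit:
jog_arm:
  increments:
    - {"x":0,"y":0,"z":-12,"ax":0,"ay":0,"az":0,"jaw":30}
    - {"x":0,"y":0,"z":-22,"ax":0,"ay":0,"az":0,"jaw":30}
    - {"x":0,"y":0,"z":-30,"ax":0,"ay":0,"az":0,"jaw":30}
    - {"x":0,"y":0,"z":-38,"ax":0,"ay":0,"az":0,"jaw":30}
    - {"x":0,"y":0,"z":-44,"ax":0,"ay":0,"az":0,"jaw":30}
    - {"x":0,"y":0,"z":-46,"ax":0,"ay":0,"az":0,"jaw":30}
    - {"x":0,"y":0,"z":-46,"ax":0,"ay":0,"az":0,"jaw":30}
    - {"x":0,"y":0,"z":-46,"ax":0,"ay":0,"az":0,"jaw":20}
    - {"x":0,"y":0,"z":-46,"ax":0,"ay":0,"az":0,"jaw":10}
    - {"x":0,"y":0,"z":-46,"ax":0,"ay":0,"az":0,"jaw":0}
  newtons: 15

```text
time_s: 14.52
eef_pos: [0.6501, 0.1429, 0.0099]
tcp_rot: [[-0.991, 0.134, 0.001], [0.134, 0.991, -0.0], [-0.001, -0.0, -1.0]]
wrist_force: [-1.1, -7.9, 0.6]
finger_gap: 0.124
grip_force: 4.6
```

Emit:
jog_arm:
  increments:
    - {"x":0,"y":-0.5,"z":0,"ax":0,"ay":0,"az":0,"jaw":0}
    - {"x":0,"y":-1,"z":0,"ax":0,"ay":0,"az":0,"jaw":0}
    - {"x":0,"y":-1,"z":0,"ax":0,"ay":0,"az":0,"jaw":0}
    - {"x":0,"y":-1,"z":0,"ax":0,"ay":0,"az":0,"jaw":0}
    - {"x":0,"y":-1,"z":0,"ax":0,"ay":0,"az":0,"jaw":0}
    - {"x":0,"y":-1,"z":0,"ax":0,"ay":0,"az":0,"jaw":0}
    - {"x":0,"y":-1,"z":0,"ax":0,"ay":0,"az":0,"jaw":0}
    - {"x":0,"y":-1,"z":0,"ax":0,"ay":0,"az":0,"jaw":0}
    - {"x":0,"y":-1,"z":0,"ax":0,"ay":0,"az":0,"jaw":0}
    - {"x":0,"y":-1,"z":0,"ax":0,"ay":0,"az":0,"jaw":0}
  newtons: 20

```text
time_s: 15.35
eef_pos: [0.6499, 0.1419, 0.0098]
tcp_rot: [[-0.991, 0.134, 0.001], [0.134, 0.991, -0.0], [-0.001, -0.0, -1.0]]
wrist_force: [-1.7, -2.2, 4.9]
finger_gap: 0.1
grip_force: 20.0
```

Run:
```python
import numpy as np
def p(t):
    t=np.radians(t); dy=163*(np.cos(t)-1)+4*np.sin(t); return np.array([.135*dy,.991*dy,163*np.sin(t)+4*(1-np.cos(t))])
for a in range(0,180,30):
    print(a,[tuple(np.round(p(a+3*i)-p(a),1).tolist()) for i in range(1,11)])
```

```text
0 [(-0.0, -0.0, 8.5), (-0.1, -0.5, 17.1), (-0.2, -1.4, 25.5), (-0.4, -2.7, 34.0), (-0.6, -4.5, 42.3), (-0.9, -6.7, 50.6), (-1.3, -9.3, 58.7), (-1.7, -12.4, 66.6), (-2.2, -15.8, 74.4), (-2.7, -19.7, 82.0)]
30 [(-0.6, -4.2, 7.4), (-1.2, -8.9, 14.5), (-1.9, -13.8, 21.4), (-2.6, -19.2, 28.1), (-3.4, -24.8, 34.4), (-4.2, -30.8, 40.4), (-5.1, -37.1, 46.1), (-6.0, -43.7, 51.5), (-6.9, -50.6, 56.5), (-7.9, -57.7, 61.1)]
60 [(-1.0, -7.3, 4.3), (-2.0, -14.9, 8.1), (-3.1, -22.6, 11.6), (-4.2, -30.5, 14.6), (-5.3, -38.6, 17.2), (-6.4, -46.7, 19.4), (-7.5, -55.0, 21.2), (-8.6, -63.4, 22.5), (-9.8, -71.8, 23.4), (-10.9, -80.2, 23.8)]
90 [(-1.2, -8.5, -0.0), (-2.3, -16.9, -0.5), (-3.4, -25.3, -1.4), (-4.6, -33.7, -2.7), (-5.7, -41.9, -4.5), (-6.8, -50.1, -6.7), (-7.9, -58.2, -9.4), (-9.0, -66.0, -12.5), (-10.0, -73.8, -15.9), (-11.1, -81.3, -19.8)]
120 [(-1.0, -7.3, -4.3), (-2.0, -14.4, -8.9), (-2.9, -21.2, -14.0), (-3.8, -27.8, -19.4), (-4.6, -34.1, -25.1), (-5.5, -40.1, -31.1), (-6.2, -45.7, -37.5), (-7.0, -51.0, -44.1), (-7.6, -56.0, -51.0), (-8.3, -60.6, -58.2)]
150 [(-0.6, -4.2, -7.4), (-1.1, -8.0, -15.0), (-1.6, -11.5, -22.8), (-2.0, -14.5, -30.8), (-2.3, -17.1, -38.9), (-2.6, -19.3, -47.2), (-2.9, -21.0, -55.5), (-3.0, -22.3, -63.9), (-3.2, -23.2, -72.4), (-3.2, -23.6, -81.0)]
```

Emit:
jog_arm:
  increments:
    - {"x":0,"y":0,"z":8.5,"ax":0,"ay":0,"az":0,"jaw":0}
    - {"x":-0.1,"y":-0.5,"z":17.1,"ax":0,"ay":0,"az":0,"jaw":0}
    - {"x":-0.2,"y":-1.4,"z":25.5,"ax":0,"ay":0,"az":0,"jaw":0}
    - {"x":-0.4,"y":-2.7,"z":34,"ax":0,"ay":0,"az":0,"jaw":0}
    - {"x":-0.6,"y":-4.5,"z":42.3,"ax":0,"ay":0,"az":0,"jaw":0}
    - {"x":-0.9,"y":-6.7,"z":50.6,"ax":0,"ay":0,"az":0,"jaw":0}
    - {"x":-1.3,"y":-9.3,"z":58.7,"ax":0,"ay":0,"az":0,"jaw":0}
    - {"x":-1.7,"y":-12.4,"z":66.6,"ax":0,"ay":0,"az":0,"jaw":0}
    - {"x":-2.2,"y":-15.8,"z":74.4,"ax":0,"ay":0,"az":0,"jaw":0}
    - {"x":-2.7,"y":-19.7,"z":82,"ax":0,"ay":0,"az":0,"jaw":0}

```text
time_s: 16.18
eef_pos: [0.6472, 0.1231, 0.0927]
tcp_rot: [[-0.991, 0.134, 0.001], [0.134, 0.991, 0.002], [-0.001, 0.002, -1.0]]
wrist_force: [4.0, 3.2, -1.4]
finger_gap: 0.098
grip_force: 20.0
```

Emit:
jog_arm:
  increments:
    - {"x":-0.6,"y":-4.2,"z":7.4,"ax":0,"ay":0,"az":0,"jaw":0}
    - {"x":-1.2,"y":-8.9,"z":14.5,"ax":0,"ay":0,"az":0,"jaw":0}
    - {"x":-1.9,"y":-13.8,"z":21.4,"ax":0,"ay":0,"az":0,"jaw":0}
    - {"x":-2.6,"y":-19.2,"z":28.1,"ax":0,"ay":0,"az":0,"jaw":0}
    - {"x":-3.4,"y":-24.8,"z":34.4,"ax":0,"ay":0,"az":0,"jaw":0}
    - {"x":-4.2,"y":-30.8,"z":40.4,"ax":0,"ay":0,"az":0,"jaw":0}
    - {"x":-5.1,"y":-37.1,"z":46.1,"ax":0,"ay":0,"az":0,"jaw":0}
    - {"x":-6,"y":-43.7,"z":51.5,"ax":0,"ay":0,"az":0,"jaw":0}
    - {"x":-6.9,"y":-50.6,"z":56.5,"ax":0,"ay":0,"az":0,"jaw":0}
    - {"x":-7.9,"y":-57.7,"z":61.1,"ax":0,"ay":0,"az":0,"jaw":0}

```text
time_s: 17.02
eef_pos: [0.6396, 0.0669, 0.1559]
tcp_rot: [[-0.991, 0.133, 0.003], [0.133, 0.991, 0.005], [-0.002, 0.005, -1.0]]
wrist_force: [0.2, 7.2, 5.3]
finger_gap: 0.101
grip_force: 20.0
```

Emit:
jog_arm:
  increments:
    - {"x":-1,"y":-7.3,"z":4.3,"ax":0,"ay":0,"az":0,"jaw":0}
    - {"x":-2,"y":-14.9,"z":8.1,"ax":0,"ay":0,"az":0,"jaw":0}
    - {"x":-3.1,"y":-22.6,"z":11.6,"ax":0,"ay":0,"az":0,"jaw":0}
    - {"x":-4.2,"y":-30.5,"z":14.6,"ax":0,"ay":0,"az":0,"jaw":0}
    - {"x":-5.3,"y":-38.6,"z":17.2,"ax":0,"ay":0,"az":0,"jaw":0}
    - {"x":-6.4,"y":-46.7,"z":19.4,"ax":0,"ay":0,"az":0,"jaw":0}
    - {"x":-7.5,"y":-55,"z":21.2,"ax":0,"ay":0,"az":0,"jaw":0}
    - {"x":-8.6,"y":-63.4,"z":22.5,"ax":0,"ay":0,"az":0,"jaw":0}
    - {"x":-9.8,"y":-71.8,"z":23.4,"ax":0,"ay":0,"az":0,"jaw":0}
    - {"x":-10.9,"y":-80.2,"z":23.8,"ax":0,"ay":0,"az":0,"jaw":0}

```text
time_s: 17.85
eef_pos: [0.6282, -0.0158, 0.1785]
tcp_rot: [[-0.991, 0.134, 0.001], [0.134, 0.991, 0.0], [-0.001, 0.0, -1.0]]
wrist_force: [0.8, 0.8, 4.6]
finger_gap: 0.098
grip_force: 20.0
```

Emit:
jog_arm:
  increments:
    - {"x":-1.2,"y":-8.5,"z":0,"ax":0,"ay":0,"az":0,"jaw":0}
    - {"x":-2.3,"y":-16.9,"z":-0.5,"ax":0,"ay":0,"az":0,"jaw":0}
    - {"x":-3.4,"y":-25.3,"z":-1.4,"ax":0,"ay":0,"az":0,"jaw":0}
    - {"x":-4.6,"y":-33.7,"z":-2.7,"ax":0,"ay":0,"az":0,"jaw":0}
    - {"x":-5.7,"y":-41.9,"z":-4.5,"ax":0,"ay":0,"az":0,"jaw":0}
    - {"x":-6.8,"y":-50.1,"z":-6.7,"ax":0,"ay":0,"az":0,"jaw":0}
    - {"x":-7.9,"y":-58.2,"z":-9.4,"ax":0,"ay":0,"az":0,"jaw":0}
    - {"x":-9,"y":-66,"z":-12.5,"ax":0,"ay":0,"az":0,"jaw":0}
    - {"x":-10,"y":-73.8,"z":-15.9,"ax":0,"ay":0,"az":0,"jaw":0}
    - {"x":-11.1,"y":-81.3,"z":-19.8,"ax":0,"ay":0,"az":0,"jaw":0}

```text
time_s: 18.68
eef_pos: [0.6169, -0.0978, 0.1556]
tcp_rot: [[-0.991, 0.134, -0.0], [0.134, 0.991, -0.0], [0.0, -0.0, -1.0]]
wrist_force: [1.4, -1.3, 1.8]
finger_gap: 0.096
grip_force: 20.0
```

Emit:
jog_arm:
  increments:
    - {"x":-1,"y":-7.3,"z":-4.3,"ax":0,"ay":0,"az":0,"jaw":0}
    - {"x":-2,"y":-14.4,"z":-8.9,"ax":0,"ay":0,"az":0,"jaw":0}
    - {"x":-2.9,"y":-21.2,"z":-14,"ax":0,"ay":0,"az":0,"jaw":0}
    - {"x":-3.8,"y":-27.8,"z":-19.4,"ax":0,"ay":0,"az":0,"jaw":0}
    - {"x":-4.6,"y":-34.1,"z":-25.1,"ax":0,"ay":0,"az":0,"jaw":0}
    - {"x":-5.5,"y":-40.1,"z":-31.1,"ax":0,"ay":0,"az":0,"jaw":0}
    - {"x":-6.2,"y":-45.7,"z":-37.5,"ax":0,"ay":0,"az":0,"jaw":0}
    - {"x":-7,"y":-51,"z":-44.1,"ax":0,"ay":0,"az":0,"jaw":0}
    - {"x":-7.6,"y":-56,"z":-51,"ax":0,"ay":0,"az":0,"jaw":0}
    - {"x":-8.3,"y":-60.6,"z":-58.2,"ax":0,"ay":0,"az":0,"jaw":0}

```text
time_s: 19.52
eef_pos: [0.6079, -0.1578, 0.097]
tcp_rot: [[-0.991, 0.134, -0.002], [0.134, 0.991, 0.0], [0.002, 0.0, -1.0]]
wrist_force: [0.5, -0.9, -0.8]
finger_gap: 0.101
grip_force: 20.0
```

Emit:
jog_arm:
  increments:
    - {"x":-0.6,"y":-4.2,"z":-7.4,"ax":0,"ay":0,"az":0,"jaw":0}
    - {"x":-1.1,"y":-8,"z":-15,"ax":0,"ay":0,"az":0,"jaw":0}
    - {"x":-1.6,"y":-11.5,"z":-22.8,"ax":0,"ay":0,"az":0,"jaw":0}
    - {"x":-2,"y":-14.5,"z":-30.8,"ax":0,"ay":0,"az":0,"jaw":0}
    - {"x":-2.3,"y":-17.1,"z":-38.9,"ax":0,"ay":0,"az":0,"jaw":0}
    - {"x":-2.6,"y":-19.3,"z":-47.2,"ax":0,"ay":0,"az":0,"jaw":0}
    - {"x":-2.8,"y":-20.5,"z":-53,"ax":0,"ay":0,"az":0,"jaw":0}
    - {"x":-3,"y":-21.7,"z":-60,"ax":0,"ay":0,"az":0,"jaw":0}
    - {"x":-3,"y":-22.5,"z":-65,"ax":0,"ay":0,"az":0,"jaw":0}
    - {"x":-3.1,"y":-22.9,"z":-69,"ax":0,"ay":0,"az":0,"jaw":0}

```text
time_s: 20.35
eef_pos: [0.6052, -0.1803, 0.0283]
tcp_rot: [[-0.991, 0.134, -0.001], [0.134, 0.991, 0.0], [0.001, 0.0, -1.0]]
wrist_force: [-4.4, -1.5, -2.0]
finger_gap: 0.095
grip_force: 20.0
```

Emit:
jog_arm:
  increments:
    - {"x":0,"y":-0.2,"z":-2,"ax":0,"ay":0,"az":0,"jaw":0}
    - {"x":0,"y":-0.3,"z":-4,"ax":0,"ay":0,"az":0,"jaw":0}
    - {"x":0,"y":-0.5,"z":-6,"ax":0,"ay":0,"az":0,"jaw":0}
    - {"x":0,"y":-0.6,"z":-8,"ax":0,"ay":0,"az":0,"jaw":0}
    - {"x":0,"y":-0.6,"z":-9,"ax":0,"ay":0,"az":0,"jaw":0}
    - {"x":0,"y":-0.7,"z":-10,"ax":0,"ay":0,"az":0,"jaw":0}
    - {"x":0,"y":-0.7,"z":-10.7,"ax":0,"ay":0,"az":0,"jaw":0}
    - {"x":0,"y":-0.7,"z":-11.3,"ax":0,"ay":0,"az":0,"jaw":0}
    - {"x":0,"y":-0.7,"z":-12,"ax":0,"ay":0,"az":0,"jaw":0}
    - {"x":0,"y":-0.7,"z":-12,"ax":0,"ay":0,"az":0,"jaw":0}

```text
time_s: 21.18
eef_pos: [0.6053, -0.181, 0.017]
tcp_rot: [[-0.991, 0.134, -0.001], [0.134, 0.991, 0.0], [0.001, -0.0, -1.0]]
wrist_force: [-5.8, -1.0, -2.1]
finger_gap: 0.099
grip_force: 20.0
```

Emit:
jog_arm:
  increments:
    - {"x":0,"y":0,"z":-0.4,"ax":0,"ay":0,"az":0,"jaw":0}
    - {"x":0,"y":0,"z":-0.8,"ax":0,"ay":0,"az":0,"jaw":0}
    - {"x":0,"y":0,"z":-1.2,"ax":0,"ay":0,"az":0,"jaw":0}
    - {"x":0,"y":0,"z":-1.5,"ax":0,"ay":0,"az":0,"jaw":0}
    - {"x":0,"y":0,"z":-1.5,"ax":0,"ay":0,"az":0,"jaw":0}
    - {"x":0,"y":0,"z":-1.5,"ax":0,"ay":0,"az":0,"jaw":0}
    - {"x":0,"y":0,"z":-1.5,"ax":0,"ay":0,"az":0,"jaw":0}
    - {"x":0,"y":0,"z":-1.5,"ax":0,"ay":0,"az":0,"jaw":0}
    - {"x":0,"y":0,"z":-1.5,"ax":0,"ay":0,"az":0,"jaw":0}
    - {"x":0,"y":0,"z":-1.5,"ax":0,"ay":0,"az":0,"jaw":0}

```text
time_s: 22.02
eef_pos: [0.6053, -0.181, 0.0167]
tcp_rot: [[-0.991, 0.134, -0.001], [0.134, 0.991, 0.0], [0.001, -0.0, -1.0]]
wrist_force: [-7.8, 0.2, 4.5]
finger_gap: 0.098
grip_force: 20.0
```

Emit:
jog_arm:
  increments:
    - {"x":0,"y":0,"z":0,"ax":0,"ay":0,"az":0,"jaw":15}
    - {"x":0,"y":0,"z":0,"ax":0,"ay":0,"az":0,"jaw":28}
    - {"x":0,"y":0,"z":0,"ax":0,"ay":0,"az":0,"jaw":28}
    - {"x":0,"y":0,"z":0,"ax":0,"ay":0,"az":0,"jaw":28}
    - {"x":0,"y":0,"z":20,"ax":0,"ay":0,"az":0,"jaw":28}
    - {"x":0,"y":0,"z":45,"ax":0,"ay":0,"az":0,"jaw":28}
    - {"x":0,"y":0,"z":70,"ax":0,"ay":0,"az":0,"jaw":10}
    - {"x":6,"y":28,"z":72,"ax":0,"ay":0,"az":0,"jaw":0}
    - {"x":13,"y":60,"z":72,"ax":0,"ay":0,"az":0,"jaw":0}
    - {"x":19.3,"y":92.6,"z":72,"ax":0,"ay":0,"az":0,"jaw":0}

```text
time_s: 22.85
eef_pos: [0.6262, -0.0881, 0.0891]
tcp_rot: [[-0.991, 0.136, 0.003], [0.136, 0.991, -0.001], [-0.003, -0.0, -1.0]]
wrist_force: [0.8, 0.4, -0.7]
finger_gap: 0.035
grip_force: 0.0
```

Run:
```python
from h import *
g=cams.grab_frame("scene")
s=readout.get_state(); t=s["eef_pos"]; print(t,s["wrist_force"],s["finger_gap"])
cv2.imwrite("pics/s6.png",cv2.resize(g["color"][170:260,205:325],(800,600),interpolation=cv2.INTER_CUBIC))
q=[.6279,-.0197,np.radians(-7.75)]
print((proj(g,jig(q,[(6,-68.5,78)]))-[205,170])*6.667,(proj(g,[t+[0,0,.018]])-[205,170])*6.667)
```

```text
[ 0.62632317 -0.08206521  0.0884045 ] [ 0.16459407  3.53358606 -0.60910209] 0.014782716838932779
[[311.4776418 235.5472235]] [[325.34630585 193.0541223 ]]
```

View pics/s6.png

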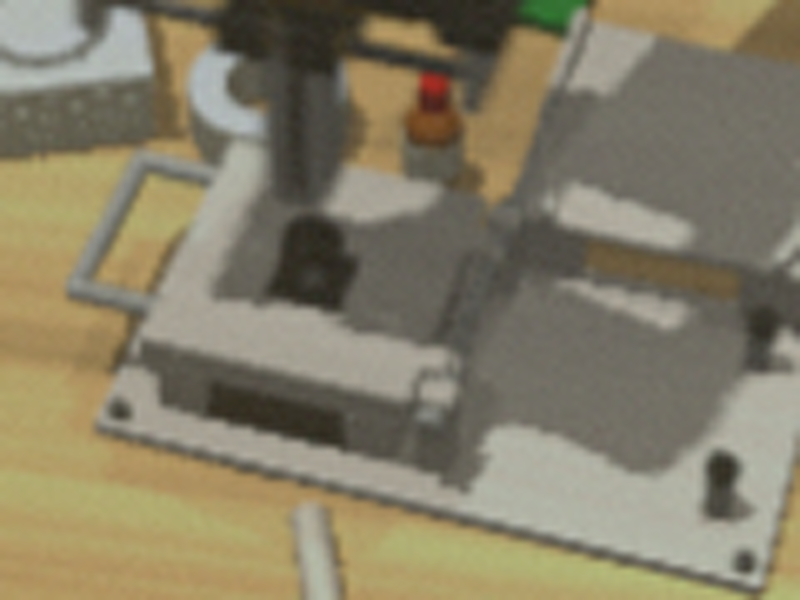

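Emit:
jog_arm:
  increments:
    - {"x":0,"y":0,"z":-3,"ax":0,"ay":0,"az":0,"jaw":0}
    - {"x":0,"y":0,"z":-8,"ax":0,"ay":0,"az":0,"jaw":0}
    - {"x":0,"y":0,"z":-13,"ax":0,"ay":0,"az":0,"jaw":0}
    - {"x":0,"y":0,"z":-18,"ax":0,"ay":0,"az":0,"jaw":0}
    - {"x":0,"y":0,"z":-21,"ax":0,"ay":0,"az":0,"jaw":0}
    - {"x":0,"y":0,"z":-23,"ax":0,"ay":0,"az":0,"jaw":0}
    - {"x":0,"y":0,"z":-25,"ax":0,"ay":0,"az":0,"jaw":0}
    - {"x":0,"y":0,"z":-27,"ax":0,"ay":0,"az":0,"jaw":0}
    - {"x":0,"y":0,"z":-29,"ax":0,"ay":0,"az":0,"jaw":0}
    - {"x":0,"y":0,"z":-31,"ax":0,"ay":0,"az":0,"jaw":0}

```text
time_s: 23.73
eef_pos: [0.6251, -0.0892, 0.0591]
tcp_rot: [[-0.991, 0.134, -0.001], [0.134, 0.991, -0.001], [0.001, -0.001, -1.0]]
wrist_force: [-9.2, 0.2, 16.7]
finger_gap: 0.003
grip_force: 8.5
```

Emit:
jog_arm:
  increments:
    - {"x":0,"y":0,"z":-1,"ax":0,"ay":0,"az":0,"jaw":0}
    - {"x":0,"y":0,"z":-2,"ax":0,"ay":0,"az":0,"jaw":0}
    - {"x":0,"y":0,"z":-3,"ax":0,"ay":0,"az":0,"jaw":0}
    - {"x":0,"y":0,"z":-4,"ax":0,"ay":0,"az":0,"jaw":0}
    - {"x":0,"y":0,"z":-5,"ax":0,"ay":0,"az":0,"jaw":0}
    - {"x":0,"y":0,"z":-6,"ax":0,"ay":0,"az":0,"jaw":0}
    - {"x":0,"y":0,"z":-7,"ax":0,"ay":0,"az":0,"jaw":0}
    - {"x":0,"y":0,"z":-8,"ax":0,"ay":0,"az":0,"jaw":0}
    - {"x":0,"y":0,"z":-9,"ax":0,"ay":0,"az":0,"jaw":0}
    - {"x":0,"y":0,"z":-10,"ax":0,"ay":0,"az":0,"jaw":0}

```text
time_s: 24.57
eef_pos: [0.6255, -0.0892, 0.0499]
tcp_rot: [[-0.991, 0.134, 0.0], [0.134, 0.991, -0.001], [-0.001, -0.001, -1.0]]
wrist_force: [-6.7, -0.9, 12.8]
finger_gap: 0.005
grip_force: 6.1
```

Emit:
jog_arm:
  increments:
    - {"x":0,"y":0,"z":-1,"ax":0,"ay":0,"az":0,"jaw":0}
    - {"x":0,"y":0,"z":-2,"ax":0,"ay":0,"az":0,"jaw":0}
    - {"x":0,"y":0,"z":-3,"ax":0,"ay":0,"az":0,"jaw":0}
    - {"x":0,"y":0,"z":-4,"ax":0,"ay":0,"az":0,"jaw":0}
    - {"x":0,"y":0,"z":-5,"ax":0,"ay":0,"az":0,"jaw":0}
    - {"x":0,"y":0,"z":-6,"ax":0,"ay":0,"az":0,"jaw":0}
    - {"x":0,"y":0,"z":-7,"ax":0,"ay":0,"az":0,"jaw":0}
    - {"x":0,"y":0,"z":-8,"ax":0,"ay":0,"az":0,"jaw":0}
    - {"x":0,"y":0,"z":-8.5,"ax":0,"ay":0,"az":0,"jaw":0}
    - {"x":0,"y":0,"z":-8.5,"ax":0,"ay":0,"az":0,"jaw":0}

```text
time_s: 25.4
eef_pos: [0.6258, -0.0892, 0.0426]
tcp_rot: [[-0.991, 0.134, 0.0], [0.134, 0.991, -0.001], [-0.0, -0.001, -1.0]]
wrist_force: [-9.9, 1.6, 22.2]
finger_gap: 0.009
grip_force: 11.2
```

Emit:
jog_arm:
  increments:
    - {"x":0,"y":0,"z":-0.3,"ax":0,"ay":0,"az":0,"jaw":0}
    - {"x":0,"y":0,"z":-0.6,"ax":0,"ay":0,"az":0,"jaw":0}
    - {"x":0,"y":0,"z":-0.9,"ax":0,"ay":0,"az":0,"jaw":0}
    - {"x":0,"y":0,"z":-0.9,"ax":0,"ay":0,"az":0,"jaw":0}
    - {"x":0,"y":0,"z":-0.9,"ax":0,"ay":0,"az":0,"jaw":0}
    - {"x":0,"y":0,"z":-0.9,"ax":0,"ay":0,"az":0,"jaw":0}
    - {"x":0,"y":0,"z":-0.9,"ax":0,"ay":0,"az":0,"jaw":0}
    - {"x":0,"y":0,"z":-0.9,"ax":0,"ay":0,"az":0,"jaw":0}
    - {"x":0,"y":0,"z":-0.9,"ax":0,"ay":0,"az":0,"jaw":0}
    - {"x":0,"y":0,"z":-0.9,"ax":0,"ay":0,"az":0,"jaw":0}

```text
time_s: 26.23
eef_pos: [0.6259, -0.0892, 0.0425]
tcp_rot: [[-0.991, 0.133, 0.0], [0.133, 0.991, -0.001], [-0.0, -0.001, -1.0]]
wrist_force: [-11.6, 1.3, 26.1]
finger_gap: 0.004
grip_force: 13.2
```

Run:
```python
from h import *
q=[.6279,-.0197,np.radians(-7.75)]
g=cams.grab_frame("scene"); P=cloud(g)
s=readout.get_state(); print(s["eef_pos"],s["wrist_force"])
# cap/finger boundary zone and slot between leaf end and base: heights along vertical lines under leaf far edge
cv2.imwrite("pics/s7.png",cv2.resize(g["color"][185:245,215:295],(800,600),interpolation=cv2.INTER_CUBIC))
```

```text
[ 0.6258883  -0.08917884  0.04250091] [-12.63951685   1.20344181  26.45451559]
```

View pics/s7.png

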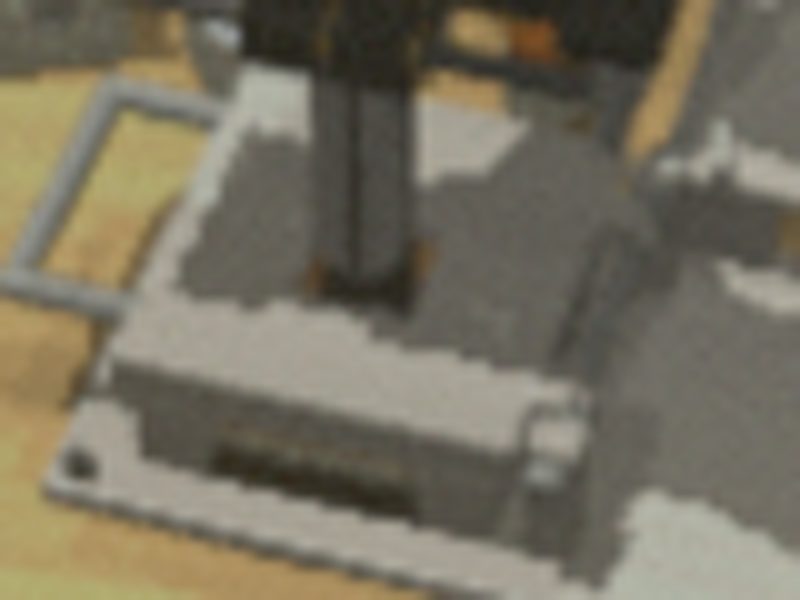

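Emit:
jog_arm:
  increments:
    - {"x":0,"y":0,"z":3,"ax":0,"ay":0,"az":0,"jaw":0}
    - {"x":0,"y":0,"z":8,"ax":0,"ay":0,"az":0,"jaw":0}
    - {"x":0,"y":0,"z":16,"ax":0,"ay":0,"az":0,"jaw":0}
    - {"x":0,"y":0,"z":25,"ax":0,"ay":0,"az":0,"jaw":0}
    - {"x":0,"y":0,"z":50,"ax":0,"ay":0,"az":0,"jaw":0}
    - {"x":-6,"y":-28,"z":50,"ax":0,"ay":0,"az":0,"jaw":15}
    - {"x":-13,"y":-60,"z":50,"ax":0,"ay":0,"az":0,"jaw":30}
    - {"x":-19.3,"y":-92.6,"z":50,"ax":0,"ay":0,"az":0,"jaw":30}
    - {"x":-19.3,"y":-92.6,"z":50,"ax":0,"ay":0,"az":0,"jaw":30}
    - {"x":-19.3,"y":-92.6,"z":50,"ax":0,"ay":0,"az":0,"jaw":30}

```text
time_s: 27.12
eef_pos: [0.6051, -0.1821, 0.0872]
tcp_rot: [[-0.991, 0.137, -0.0], [0.137, 0.991, 0.001], [0.001, 0.001, -1.0]]
wrist_force: [0.1, -0.2, 0.2]
finger_gap: 0.291
grip_force: 0.0
```

Emit:
jog_arm:
  increments:
    - {"x":0,"y":0,"z":-15,"ax":0,"ay":0,"az":0,"jaw":30}
    - {"x":0,"y":0,"z":-30,"ax":0,"ay":0,"az":0,"jaw":30}
    - {"x":0,"y":0,"z":-45,"ax":0,"ay":0,"az":0,"jaw":30}
    - {"x":0,"y":0,"z":-58,"ax":0,"ay":0,"az":0,"jaw":30}
    - {"x":0,"y":0,"z":-67,"ax":0,"ay":0,"az":0,"jaw":30}
    - {"x":0,"y":0,"z":-71,"ax":0,"ay":0,"az":0,"jaw":30}
    - {"x":0,"y":0,"z":-71,"ax":0,"ay":0,"az":0,"jaw":20}
    - {"x":0,"y":0,"z":-71,"ax":0,"ay":0,"az":0,"jaw":10}
    - {"x":0,"y":0,"z":-71,"ax":0,"ay":0,"az":0,"jaw":0}
    - {"x":0,"y":0,"z":-71,"ax":0,"ay":0,"az":0,"jaw":0}

```text
time_s: 27.95
eef_pos: [0.6064, -0.1812, 0.0173]
tcp_rot: [[-0.991, 0.134, 0.002], [0.134, 0.991, -0.0], [-0.002, -0.0, -1.0]]
wrist_force: [-0.2, 1.4, 0.4]
finger_gap: 0.099
grip_force: 20.0
```

Run:
```python
from h import *
s=readout.get_state(); print(s["time_s"],s["eef_pos"],s["wrist_force"],s["finger_gap"],s["grip_force"])
def p(t):
    t=np.radians(t); dy=163*(np.cos(t)-1)+4*np.sin(t); return np.array([.135*dy,.991*dy,163*np.sin(t)+4*(1-np.cos(t))])
for a in range(180,0,-30):
    print(a,[tuple(np.round(p(a-3*i)-p(a),1).tolist()) for i in range(1,11)])
```

```text
27.95 [ 0.60637075 -0.18118083  0.0172593 ] [-0.15126957  1.44537935  0.4487791 ] 0.09900901974410868 20.00017762184143
180 [(0.1, 0.4, 8.5), (0.2, 1.3, 17.0), (0.4, 2.6, 25.4), (0.6, 4.4, 33.8), (0.9, 6.5, 42.1), (1.2, 9.1, 50.2), (1.7, 12.1, 58.1), (2.1, 15.6, 66.0), (2.6, 19.4, 73.6), (3.2, 23.6, 81.0)]
150 [(0.6, 4.6, 7.2), (1.3, 9.6, 14.1), (2.0, 14.9, 20.7), (2.8, 20.5, 27.1), (3.6, 26.5, 33.1), (4.5, 32.8, 38.8), (5.4, 39.3, 44.2), (6.3, 46.2, 49.3), (7.3, 53.3, 53.9), (8.3, 60.6, 58.2)]
120 [(1.0, 7.5, 3.9), (2.1, 15.3, 7.4), (3.2, 23.1, 10.4), (4.2, 31.2, 13.1), (5.4, 39.4, 15.3), (6.5, 47.6, 17.1), (7.6, 56.0, 18.5), (8.8, 64.4, 19.4), (9.9, 72.8, 19.8), (11.1, 81.3, 19.8)]
90 [(1.2, 8.4, -0.4), (2.3, 16.9, -1.3), (3.4, 25.2, -2.6), (4.6, 33.5, -4.4), (5.7, 41.7, -6.6), (6.8, 49.7, -9.2), (7.9, 57.6, -12.3), (8.9, 65.4, -15.7), (9.9, 72.9, -19.6), (10.9, 80.2, -23.8)]
60 [(1.0, 7.1, -4.6), (1.9, 14.0, -9.6), (2.8, 20.5, -15.0), (3.7, 26.8, -20.7), (4.5, 32.8, -26.7), (5.2, 38.5, -33.1), (6.0, 43.8, -39.7), (6.6, 48.8, -46.6), (7.3, 53.4, -53.7), (7.9, 57.7, -61.1)]
30 [(0.5, 3.9, -7.6), (1.0, 7.3, -15.4), (1.4, 10.4, -23.4), (1.8, 13.0, -31.5), (2.1, 15.2, -39.7), (2.3, 17.0, -48.1), (2.5, 18.3, -56.5), (2.6, 19.2, -65.0), (2.7, 19.6, -73.5), (2.7, 19.7, -82.0)]
```

Emit:
jog_arm:
  increments:
    - {"x":0.1,"y":0.4,"z":8.5,"ax":0,"ay":0,"az":0,"jaw":0}
    - {"x":0.2,"y":1.3,"z":17,"ax":0,"ay":0,"az":0,"jaw":0}
    - {"x":0.4,"y":2.6,"z":25.4,"ax":0,"ay":0,"az":0,"jaw":0}
    - {"x":0.6,"y":4.4,"z":33.8,"ax":0,"ay":0,"az":0,"jaw":0}
    - {"x":0.9,"y":6.5,"z":42.1,"ax":0,"ay":0,"az":0,"jaw":0}
    - {"x":1.2,"y":9.1,"z":50.2,"ax":0,"ay":0,"az":0,"jaw":0}
    - {"x":1.7,"y":12.1,"z":58.1,"ax":0,"ay":0,"az":0,"jaw":0}
    - {"x":2.1,"y":15.6,"z":66,"ax":0,"ay":0,"az":0,"jaw":0}
    - {"x":2.6,"y":19.4,"z":73.6,"ax":0,"ay":0,"az":0,"jaw":0}
    - {"x":3.2,"y":23.6,"z":81,"ax":0,"ay":0,"az":0,"jaw":0}

```text
time_s: 28.78
eef_pos: [0.6094, -0.1585, 0.099]
tcp_rot: [[-0.991, 0.134, 0.002], [0.134, 0.991, -0.003], [-0.002, -0.003, -1.0]]
wrist_force: [3.5, -4.6, -1.1]
finger_gap: 0.097
grip_force: 20.0
```

Emit:
jog_arm:
  increments:
    - {"x":0.6,"y":4.6,"z":7.2,"ax":0,"ay":0,"az":0,"jaw":0}
    - {"x":1.3,"y":9.6,"z":14.1,"ax":0,"ay":0,"az":0,"jaw":0}
    - {"x":2,"y":14.9,"z":20.7,"ax":0,"ay":0,"az":0,"jaw":0}
    - {"x":2.8,"y":20.5,"z":27.1,"ax":0,"ay":0,"az":0,"jaw":0}
    - {"x":3.6,"y":26.5,"z":33.1,"ax":0,"ay":0,"az":0,"jaw":0}
    - {"x":4.5,"y":32.8,"z":38.8,"ax":0,"ay":0,"az":0,"jaw":0}
    - {"x":5.4,"y":39.3,"z":44.2,"ax":0,"ay":0,"az":0,"jaw":0}
    - {"x":6.3,"y":46.2,"z":49.3,"ax":0,"ay":0,"az":0,"jaw":0}
    - {"x":7.3,"y":53.3,"z":53.9,"ax":0,"ay":0,"az":0,"jaw":0}
    - {"x":8.3,"y":60.6,"z":58.2,"ax":0,"ay":0,"az":0,"jaw":0}

```text
time_s: 29.62
eef_pos: [0.6177, -0.0991, 0.1591]
tcp_rot: [[-0.991, 0.134, 0.002], [0.134, 0.991, -0.006], [-0.003, -0.005, -1.0]]
wrist_force: [0.3, -6.7, 6.3]
finger_gap: 0.094
grip_force: 20.0
```

Run:
```python
from h import *
q=[.6279,-.0197,np.radians(-7.75)]; c,sn=np.cos(q[2]),np.sin(q[2])
for n in("top","scene"):
    g=cams.grab_frame(n); P=cloud(g); d=P-[q[0],q[1],0]; X=d[...,0]*c+d[...,1]*sn; Y=-d[...,0]*sn+d[...,1]*c
    m=(abs(X-.006)<.04)&(abs(Y+.0685)<.04); print(n,m.sum(),np.nanpercentile(P[...,2][m],[5,25,50,75,95]) if m.any() else "",np.median(g["color"][m],axis=0) if m.any() else "")
```

```text
top 1556 [0.28832287 0.47347492 0.48693149 0.49164206 0.49603952] [93. 87. 76.]
scene 4028 [0.02509298 0.19433353 0.33203908 0.44975569 0.49290708] [64. 73. 72.]
```

Emit:
jog_arm:
  increments:
    - {"x":1,"y":7.5,"z":3.9,"ax":0,"ay":0,"az":0,"jaw":0}
    - {"x":2.1,"y":15.3,"z":7.4,"ax":0,"ay":0,"az":0,"jaw":0}
    - {"x":3.2,"y":23.1,"z":10.4,"ax":0,"ay":0,"az":0,"jaw":0}
    - {"x":4.2,"y":31.2,"z":13.1,"ax":0,"ay":0,"az":0,"jaw":0}
    - {"x":5.4,"y":39.4,"z":15.3,"ax":0,"ay":0,"az":0,"jaw":0}
    - {"x":6.5,"y":47.6,"z":17.1,"ax":0,"ay":0,"az":0,"jaw":0}
    - {"x":7.6,"y":56,"z":18.5,"ax":0,"ay":0,"az":0,"jaw":0}
    - {"x":8.8,"y":64.4,"z":19.4,"ax":0,"ay":0,"az":0,"jaw":0}
    - {"x":9.9,"y":72.8,"z":19.8,"ax":0,"ay":0,"az":0,"jaw":0}
    - {"x":11.1,"y":81.3,"z":19.8,"ax":0,"ay":0,"az":0,"jaw":0}

```text
time_s: 30.55
eef_pos: [0.6292, -0.0152, 0.1774]
tcp_rot: [[-0.991, 0.134, 0.003], [0.134, 0.991, -0.001], [-0.003, -0.0, -1.0]]
wrist_force: [4.8, -1.4, 3.9]
finger_gap: 0.095
grip_force: 20.0
```

Emit:
jog_arm:
  increments:
    - {"x":1.2,"y":8.4,"z":-0.4,"ax":0,"ay":0,"az":0,"jaw":0}
    - {"x":2.3,"y":16.9,"z":-1.3,"ax":0,"ay":0,"az":0,"jaw":0}
    - {"x":3.4,"y":25.2,"z":-2.6,"ax":0,"ay":0,"az":0,"jaw":0}
    - {"x":4.6,"y":33.5,"z":-4.4,"ax":0,"ay":0,"az":0,"jaw":0}
    - {"x":5.7,"y":41.7,"z":-6.6,"ax":0,"ay":0,"az":0,"jaw":0}
    - {"x":6.8,"y":49.7,"z":-9.2,"ax":0,"ay":0,"az":0,"jaw":0}
    - {"x":7.9,"y":57.6,"z":-12.3,"ax":0,"ay":0,"az":0,"jaw":0}
    - {"x":8.9,"y":65.4,"z":-15.7,"ax":0,"ay":0,"az":0,"jaw":0}
    - {"x":9.9,"y":72.9,"z":-19.6,"ax":0,"ay":0,"az":0,"jaw":0}
    - {"x":10.9,"y":80.2,"z":-23.8,"ax":0,"ay":0,"az":0,"jaw":0}

```text
time_s: 31.38
eef_pos: [0.6396, 0.0654, 0.1509]
tcp_rot: [[-0.991, 0.134, 0.001], [0.134, 0.991, -0.0], [-0.001, 0.0, -1.0]]
wrist_force: [6.3, -0.5, 0.8]
finger_gap: 0.099
grip_force: 20.0
```

Emit:
jog_arm:
  increments:
    - {"x":1,"y":7.1,"z":-4.6,"ax":0,"ay":0,"az":0,"jaw":0}
    - {"x":1.9,"y":14,"z":-9.6,"ax":0,"ay":0,"az":0,"jaw":0}
    - {"x":2.8,"y":20.5,"z":-15,"ax":0,"ay":0,"az":0,"jaw":0}
    - {"x":3.7,"y":26.8,"z":-20.7,"ax":0,"ay":0,"az":0,"jaw":0}
    - {"x":4.5,"y":32.8,"z":-26.7,"ax":0,"ay":0,"az":0,"jaw":0}
    - {"x":5.2,"y":38.5,"z":-33.1,"ax":0,"ay":0,"az":0,"jaw":0}
    - {"x":6,"y":43.8,"z":-39.7,"ax":0,"ay":0,"az":0,"jaw":0}
    - {"x":6.6,"y":48.8,"z":-46.6,"ax":0,"ay":0,"az":0,"jaw":0}
    - {"x":7.3,"y":53.4,"z":-53.7,"ax":0,"ay":0,"az":0,"jaw":0}
    - {"x":7.9,"y":57.7,"z":-61.1,"ax":0,"ay":0,"az":0,"jaw":0}

```text
time_s: 32.22
eef_pos: [0.6462, 0.1229, 0.089]
tcp_rot: [[-0.991, 0.134, -0.002], [0.134, 0.991, 0.0], [0.002, -0.0, -1.0]]
wrist_force: [2.1, -0.1, -0.6]
finger_gap: 0.096
grip_force: 20.0
```

Emit:
jog_arm:
  increments:
    - {"x":0.5,"y":3.9,"z":-7.6,"ax":0,"ay":0,"az":0,"jaw":0}
    - {"x":1,"y":7.3,"z":-15.4,"ax":0,"ay":0,"az":0,"jaw":0}
    - {"x":1.4,"y":10.4,"z":-23.4,"ax":0,"ay":0,"az":0,"jaw":0}
    - {"x":1.8,"y":13,"z":-31.5,"ax":0,"ay":0,"az":0,"jaw":0}
    - {"x":2.1,"y":15.2,"z":-39.7,"ax":0,"ay":0,"az":0,"jaw":0}
    - {"x":2.3,"y":16.9,"z":-47.5,"ax":0,"ay":0,"az":0,"jaw":0}
    - {"x":2.4,"y":17.9,"z":-54,"ax":0,"ay":0,"az":0,"jaw":0}
    - {"x":2.5,"y":18.6,"z":-60,"ax":0,"ay":0,"az":0,"jaw":0}
    - {"x":2.6,"y":19.2,"z":-65,"ax":0,"ay":0,"az":0,"jaw":0}
    - {"x":2.7,"y":19.4,"z":-69,"ax":0,"ay":0,"az":0,"jaw":0}

```text
time_s: 33.05
eef_pos: [0.6491, 0.1419, 0.0205]
tcp_rot: [[-0.991, 0.134, -0.002], [0.134, 0.991, 0.0], [0.002, -0.0, -1.0]]
wrist_force: [-1.8, 1.9, -0.6]
finger_gap: 0.102
grip_force: 20.0
```

Emit:
jog_arm:
  increments:
    - {"x":0,"y":0.1,"z":-2,"ax":0,"ay":0,"az":0,"jaw":0}
    - {"x":0,"y":0.2,"z":-4,"ax":0,"ay":0,"az":0,"jaw":0}
    - {"x":0,"y":0.3,"z":-6,"ax":0,"ay":0,"az":0,"jaw":0}
    - {"x":0,"y":0.3,"z":-7.5,"ax":0,"ay":0,"az":0,"jaw":0}
    - {"x":0,"y":0.3,"z":-8.5,"ax":0,"ay":0,"az":0,"jaw":0}
    - {"x":0,"y":0.3,"z":-9.5,"ax":0,"ay":0,"az":0,"jaw":0}
    - {"x":0,"y":0.3,"z":-10.2,"ax":0,"ay":0,"az":0,"jaw":0}
    - {"x":0,"y":0.3,"z":-10.8,"ax":0,"ay":0,"az":0,"jaw":0}
    - {"x":0,"y":0.3,"z":-11.4,"ax":0,"ay":0,"az":0,"jaw":0}
    - {"x":0,"y":0.3,"z":-12,"ax":0,"ay":0,"az":0,"jaw":0}

```text
time_s: 33.88
eef_pos: [0.6493, 0.142, 0.0091]
tcp_rot: [[-0.991, 0.134, -0.001], [0.134, 0.991, -0.0], [0.001, -0.0, -1.0]]
wrist_force: [-3.3, 1.3, -1.2]
finger_gap: 0.1
grip_force: 20.0
```

Emit:
jog_arm:
  increments:
    - {"x":0,"y":0,"z":-0.4,"ax":0,"ay":0,"az":0,"jaw":0}
    - {"x":0,"y":0,"z":-0.8,"ax":0,"ay":0,"az":0,"jaw":0}
    - {"x":0,"y":0,"z":-1.2,"ax":0,"ay":0,"az":0,"jaw":0}
    - {"x":0,"y":0,"z":-1.5,"ax":0,"ay":0,"az":0,"jaw":0}
    - {"x":0,"y":0,"z":-1.5,"ax":0,"ay":0,"az":0,"jaw":0}
    - {"x":0,"y":0,"z":-1.5,"ax":0,"ay":0,"az":0,"jaw":0}
    - {"x":0,"y":0,"z":-1.5,"ax":0,"ay":0,"az":0,"jaw":0}
    - {"x":0,"y":0,"z":-1.5,"ax":0,"ay":0,"az":0,"jaw":0}
    - {"x":0,"y":0,"z":-1.5,"ax":0,"ay":0,"az":0,"jaw":0}
    - {"x":0,"y":0,"z":-1.5,"ax":0,"ay":0,"az":0,"jaw":0}

```text
time_s: 34.72
eef_pos: [0.6494, 0.142, 0.0082]
tcp_rot: [[-0.991, 0.134, -0.001], [0.134, 0.991, -0.0], [0.001, -0.0, -1.0]]
wrist_force: [-5.0, 1.5, 1.3]
finger_gap: 0.099
grip_force: 20.0
```

Emit:
jog_arm:
  increments:
    - {"x":0,"y":0,"z":-0.5,"ax":0,"ay":0,"az":0,"jaw":0}
    - {"x":0,"y":0,"z":-0.5,"ax":0,"ay":0,"az":0,"jaw":0}
    - {"x":0,"y":0,"z":-0.5,"ax":0,"ay":0,"az":0,"jaw":0}
    - {"x":0,"y":0,"z":-0.5,"ax":0,"ay":0,"az":0,"jaw":15}
    - {"x":0,"y":0,"z":-0.5,"ax":0,"ay":0,"az":0,"jaw":28}
    - {"x":0,"y":0,"z":-0.5,"ax":0,"ay":0,"az":0,"jaw":28}
    - {"x":0,"y":0,"z":-0.5,"ax":0,"ay":0,"az":0,"jaw":28}
    - {"x":0,"y":0,"z":20,"ax":0,"ay":0,"az":0,"jaw":28}
    - {"x":0,"y":0,"z":50,"ax":0,"ay":0,"az":0,"jaw":28}
    - {"x":0,"y":0,"z":85,"ax":0,"ay":0,"az":0,"jaw":28}

```text
time_s: 35.55
eef_pos: [0.6484, 0.1418, 0.0918]
tcp_rot: [[-0.991, 0.134, -0.003], [0.134, 0.991, -0.0], [0.003, -0.001, -1.0]]
wrist_force: [0.1, -0.4, -0.0]
finger_gap: 0.278
grip_force: 0.0
```

Emit:
jog_arm:
  increments:
    - {"x":0,"y":0,"z":40,"ax":0,"ay":0,"az":0,"jaw":28}
    - {"x":-15,"y":35,"z":60,"ax":0,"ay":0,"az":0,"jaw":28}
    - {"x":-30,"y":70,"z":70,"ax":0,"ay":0,"az":0,"jaw":28}
    - {"x":-45,"y":105,"z":80,"ax":0,"ay":0,"az":0,"jaw":28}
    - {"x":-60,"y":140,"z":80,"ax":0,"ay":0,"az":0,"jaw":28}
    - {"x":-75,"y":175,"z":80,"ax":0,"ay":0,"az":0,"jaw":28}
    - {"x":-90,"y":210,"z":80,"ax":0,"ay":0,"az":0,"jaw":28}
    - {"x":-90,"y":210,"z":80,"ax":0,"ay":0,"az":0,"jaw":28}
    - {"x":-90,"y":210,"z":80,"ax":0,"ay":0,"az":0,"jaw":28}
    - {"x":-90,"y":210,"z":80,"ax":0,"ay":0,"az":0,"jaw":28}

```text
time_s: 36.38
eef_pos: [0.5602, 0.3517, 0.1729]
tcp_rot: [[-0.991, 0.134, 0.001], [0.134, 0.991, -0.0], [-0.001, -0.0, -1.0]]
wrist_force: [0.2, -0.4, -0.5]
finger_gap: 0.276
grip_force: 0.0
```

Run:
```python
from h import *
q=[.6279,-.0197,np.radians(-7.75)]; c,sn=np.cos(q[2]),np.sin(q[2]); ims=[]
for n in("top","scene"):
    g=cams.grab_frame(n); P=cloud(g); d=P-[q[0],q[1],0]; X=d[...,0]*c+d[...,1]*sn; Y=-d[...,0]*sn+d[...,1]*c
    m=(abs(X-.006)<.035)&(abs(Y+.0685)<.035); A=np.c_[X[m],Y[m],np.ones(m.sum())]
    print(n,m.sum(),np.nanpercentile(P[...,2][m],[5,50,95]),"slope",np.linalg.lstsq(A,P[...,2][m],rcond=None)[0][:2])
    ims.append(cv2.resize(g["color"][130:250,170:300] if n=="top" else g["color"][150:270,205:345],(400,360),interpolation=cv2.INTER_CUBIC))
cv2.imwrite("pics/end.png",np.hstack(ims)); print(readout.get_state()["wrist_force"])
```

```text
top 478 [0.02043966 0.02474406 0.03001103] slope [ 0.00055278 -0.01001475]
scene 487 [-0.75040088  0.02561417  0.02858037] slope [-4.18363379 -0.86137657]
[-0.03195564  0.06344308  0.30899499]
```

View pics/end.png

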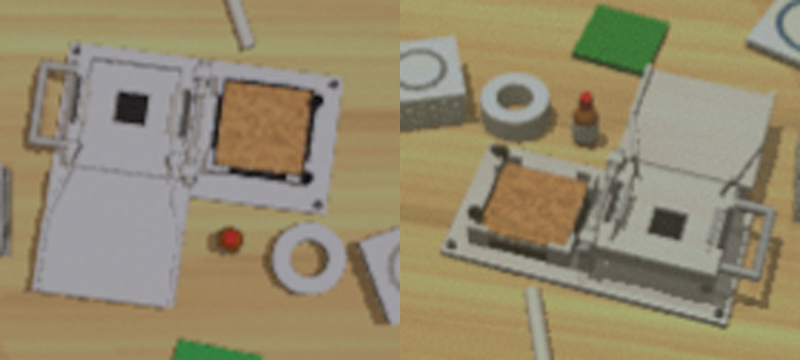

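The coaster lies cork-up and flat in the nest (top view, around (263,128)), its top at 25 mm. The leaf is back at rest and the bystanders are where they were.

```bash
python3 -c "
from bench import job; print(job.hand_in())"
```

```text
the job is handed in; nothing more can be done
None
```

The coaster was turned over and lies flat in the nest, back up; the leaf is back at its rest, the arm is clear, and the job was handed in at about 36 s (I inferred the pawls snapping in from the hard stop and did not see them).

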